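Show the glass finish sample over the light pad, label up

ROBOT

A 7-joint arm with a two-finger parallel gripper is mounted at the origin on the work surface. World frame = base frame: x ahead of the robot, y to its left, z up, the work surface at z = 0. Lengths are in mm, angles in rad, forces in N, time in s.
With the tool pointing down it reaches from about 400 to 875 mm from the base axis. Payload 4.4 kg.
Tool frame: the origin (TCP) lies at the very end of the fingers, on their centre line; the grasp point (between the pads) lies behind it (ctrl.hold_point_z is the z of the grasp point in the tool frame, in mm); z points along the fingers, y is the direction in which the jaws open and shut (so a half turn about z gives the same grasp; the last joint's range is limited). The gripper opens to 85 mm and grips with 20 to 120 N. Pads are 22 mm wide; open, the fingers measure 114 mm over their backs; the gripper's body (76 mm by 85 mm) begins 54 mm behind the grasp point. The pads swing forward as they close: fully open they stand 13 mm farther back than shut.
Start: joints at [-1.275, 0.628, 0.038, 1.517, -0.027, 0.996, -0.02], TCP at [230.05, 607.943, 231.313] pointing down, gripper open.
Joint ranges: [-3.06, 3.06], [-0.37, 2.12], [-1.25, 1.32], [0.18, 2.47], [-1.1, 4.24], [0.23, 1.98], [-2.94, 2.94]. Speed limits (rad/s): [2.57, 2.57, 3.14, 3.14, 3.14, 3.14, 3.14].

INTERFACE

Orientations are given as [roll, pitch, yaw] about the fixed x, y, z axes, in that order (R = Rz(yaw) Ry(pitch) Rx(roll)).
In Python, from cell import ctrl, vision gives the robot as it stands.
- The arm moves only by the shell command python3 -m crank 'ROWS' [OPENING]. ROWS is JSON, a list of rows, each an object of numbers: "x", "y", "z": the shift along the tool's x, y, z in cm; "spin": the turn about the tool's z in rad. A call has 1 to 5 rows; each row shifts and turns the commanded pose from where the row before left it, along the tool's axes as they then stand; what a row does not reach is not made up. A row lasts 1/10 s, in which the tool goes at most 50 mm and 8.59 degrees, less where a joint would pass 70% of its speed; a pose out of reach is approached as far as the arm can. A call is refused whole if a number of a shift passes 5 or a number of a turn 0.15, either way. A call with a gripper value outside its range is refused whole. OPENING is the opening in per cent of the stroke, from 0 (shut) to 100 (fully open), set as the call begins (- or left out, the last holds). The fingers move at their own pace and stop on an object; the grip force is fixed at half the most. Time passes only in rows, so rows that do not move let the fingers close. It gives the time, the measured TCP pose, the force and the opening at its end, in the units of the state.
- ctrl.read_state(): the state, without advancing time (a new reading comes with each control period).
- vision.get_image(name): name is "side" or "top" or "wrist"; returns the picture (420x560x3 uint8, blue, green, red); there is no depth.
- vision.calibration(name): a dict with "vfov" (degrees; the focal length in pixels is half the picture's height over the tangent of half this angle, whatever the lens; pixels are square), "cx", "cy" (the principal point, pixels), "eye" and "rotation" of the camera in the world. Camera axes: x right, y up, looking along -z (the intrinsics and any distortion apply to the point x, -y, -z); pixel columns grow to the right and rows downward; lengths in mm; the calibration is good to about 2 mm. A picture is of the moment at which its call begins: read the wrist's pose just before it. calibration takes no time and is no camera call; for the wrist camera it gives the pose at the moment of the call.
- ctrl.finish_job(): hands the job in, once; it reports no verdict.
Trained networks look in the newest picture that a camera, given by its name, has taken for a name from the list of things; names that differ only in an ending like _2 or _b are one class to them, and where a whole thing is asked for, a point or a joint stands for the part that bears it (a point fixed in the world has none). Each returns a list of dicts, best first, with "score" (0 to 1); they miss things now and then, are a little off and sometimes report something else, mostly with a low value. They report only what shows in the picture. A call takes as long as a camera call. They do not tell look-alikes from the thing itself.
- vision.boxes_of(name, camera): "extent" ([left, top, right, bottom] in pixels, round what is visible of it).
- vision.regions_of(name, camera): "mask" (420x560 bool, what is visible of it) and "extent" ([left, top, right, bottom] in pixels, round what is visible of it).
- vision.place_of(name, camera): "point" ([column, row] in pixels: a listed point, or the origin of a listed thing).
The state is a dict: "clock": time; "qpos": joint angles; "qd": joint speeds; "tau": joint torques, N m; "eef_pos": TCP position; "tool_rot": TCP orientation; "force": force on the tool from outside, world axes, zero at the start; "torque": the same for the moment, N m; "width": finger opening in mm.
Only numpy, scipy, OpenCV 4.12 (cv2) and the standard library are available. Lean on these libraries where they do the work, as an engineer would, in place of code of your own. Each camera call takes 0.05 s, during which the arm holds its last target.

TASK

First switch on the light pad by pushing its red-tipped lever all the way over. Then find the one glass sample plate with a notched corner: that notch marks its frosted end, which carries the label and must not be touched by the fingers. Pick the plate out of its stand by the clear end, and hold it a hand's breadth or two above the light pad, the label over the middle of the pad, tipped about half-way from upright to flat so that the label side faces upward; finish while still holding it there, steady, and leave the other things where they are.

Things in the scene. Friction and masses are not known exactly. Their poses are not given: they have to be found in the camera images.
- plate_mid (a point): Centre of the plate to be shown: teal glass, 110 long (x), 8 thick (y), 70 mm high (z), 0.11 to 0.19 kg, upright on a long edge in a slot that takes its lowest 19 mm. Top edge 35 mm above this point. Clear from x = -55 to +20 mm, white frosted from +20 to +55. Notch 14 by 14 mm in the upper corner of the frosted end (+x, +z). Label on the +y face only. Fingers must not touch the frosted end.
- label_mid (a point): Middle of the label: a yellow sheet 29 by 46 mm with a brown square, on the +y face of the frosted end. Axes as plate_mid, from which it lies at x +37.5, y +4, z 0 mm; +y points straight out of the label. Seen from above with the notched end to the right, the label face is the one toward the top of the picture.
- frosted_end: The frosted, notched end of the plate, full thickness (+20 to +55 mm from plate_mid along x). Its origin is on the plate's underside, below plate_mid (35 mm lower).
- plate: The whole plate including the frosted end; origin on its underside, 35 mm below plate_mid, same axes.
- stand_a: Fixed dark-wood stand under the notched plate, 70 mm (x) by 60 mm (y) by 29 mm high, with a 9.5 mm wide slot along x, open at the ends, whose floor is 10 mm above the table. Origin at the centre of its underside. Two like stands near by, about 0.2 m off, carry other plates.
- amber_plate: Bystander: plain amber glass plate of the same size, no notch, no frosted end, standing in another stand. Origin at the centre of its underside.
- wood_swatch: Bystander: dark wooden plate of the same size, standing in the third stand. Origin at the centre of its underside.
- wax_jar: Bystander: white jar with a purple lid, 72 mm across, 70 mm high, on the table. Origin at its underside.
- stain_tin: Bystander: round tin with a brown label, 76 mm across, 100 mm high, on the table. Origin at its underside.
- brush: Bystander: flat brush, 200 mm long, lying on the table. Origin at its underside.
- sand_block: Bystander: cork sanding block 100 by 60 by 35 mm on the table. Origin at its underside.
- light_pad: The light pad with its lever housing, fixed; origin on the table, 25 mm below pad_mid, same axes.
- pad_mid (a point): Middle of the light pad's bright upper face, 25 mm above the table; z up. The pad is a fixed aluminium slab 200 mm (x) by 160 mm (y). Its +x axis is also the direction in which the lever is pushed. The lever's housing (70 by 50 by 25 mm) stands at the pad's -y side, centred 115 mm from pad_mid.
- pad_switch_tip (a point): Centre of the red ball (26 mm across) on the end of the light pad's switch lever. The lever is 80 mm long and turns about a level axis (along the pad's y), 22 mm above the table, at x 0, y -115 mm from pad_mid; off, it leans toward the pad's -x, and is pushed over toward the pad's +x.
- pad_switch (a joint): Angle of the switch lever: 0 = off, leaning 0.5 rad to the pad's -x side; 0.5 = upright; 1.0 = on, fully over to the +x side (stop). It stays where it is left; pushing it takes about 1 N.
Things that resemble listed ones, but are neither listed nor needed, are in the scene too. Of the things that look like the plate, the smallest one is meant.

How it is judged:
By the outcome, as a careful person would: the job done as asked, in the order asked, and still so for the second after the job is handed in, while the arm keeps its last pose, push and grip.
It also fails if it takes over 51 s, if anything falls off the work surface, if the arm or the gripper's body presses on something with over 40 N, if the wrist force passes 120 N, or if a joint passes its speed limit or range.

## Working session

There is one attempt and no reset: what is moved stays moved. The work goes in short steps, Python scripts to look and compute and a shell command to move; the robot and the scene stay as the last step left them, time stands still between calls to the robot, and variables do not carry over. Pictures are saved under pics/ and viewed, and the job is handed in when it is done.

```bash
ls; mkdir -p pics; python3 - <<'E'
from cell import ctrl, vision
import cv2,numpy as np
print(ctrl.read_state()); print(ctrl.hold_point_z)
for n in ["side","top","wrist"]:
    c=vision.calibration(n); print(n,c)
    cv2.imwrite(f"pics/{n}0.png",vision.get_image(n))
E
```

```text
pics
{'clock': 0.0, 'qpos': array([-1.27479434,  0.62935257,  0.03839413,  1.51835255, -0.02696675,
        0.99630014, -0.01998728]), 'qd': array([-0.00100419, -0.00090638, -0.00102067, -0.00021819,  0.00013753,
       -0.00098898,  0.00084508]), 'tau': array([-6.04399229e-04, -5.63398755e+01,  1.22614168e+00, -1.93445814e+01,
        1.10554430e-02,  1.03324463e-02, -3.57234285e-05]), 'eef_pos': array([229.8106783 , 607.35768996, 230.38898427]), 'tool_rot': array([-3.13969692e+00,  2.48305975e-05,  2.77986055e+00]), 'force': array([-0.21600214, -0.27793996, -0.50233397]), 'torque': array([ 0.02884525,  0.01939322, -0.0302828 ]), 'width': 85.2345738808827}
-18.700000000000003
side {'vfov': 49.503332104367516, 'cx': 275.64270387383414, 'cy': 206.8566152826721, 'eye': array([ 398.07620217, -776.94545357, 1027.7038952 ]), 'rotation': array([ 0.70204348,  0.00313332, -0.18579244])}
top {'vfov': 42.724595910740724, 'cx': 280.7559826663523, 'cy': 210.38820274090313, 'eye': array([ 394.12946105,   42.09741423, 1382.07615875]), 'rotation': array([ 0.1164921 , -0.00225789, -1.55041257])}
wrist {'vfov': 68.26699684376219, 'cx': 280.505457468784, 'cy': 210.49953593452685, 'eye': array([167.89003935, 631.40359298, 373.21782629]), 'rotation': array([-2.66239672e-01,  4.70574436e-04,  1.20876174e+00])}
```

View pics/side0.png

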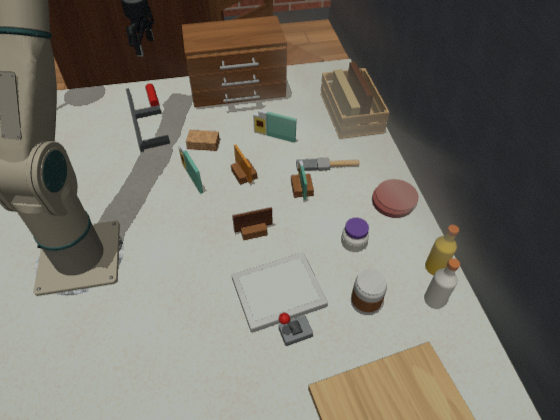

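View pics/top0.png

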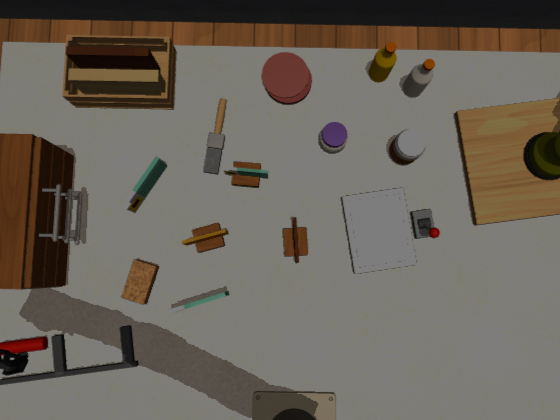

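View pics/wrist0.png

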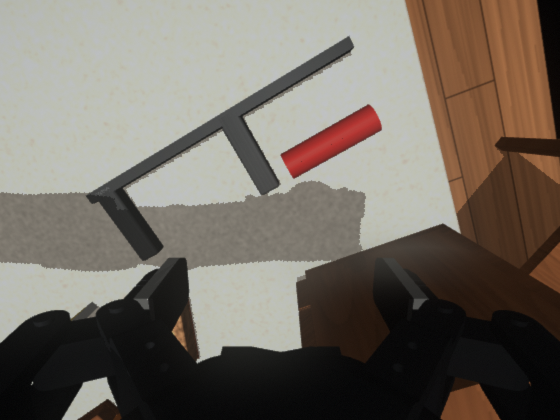

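The top view shows three teal plates, at about (148,185), (200,300) and (247,172). Only the last stands in a dark-wood stand. I'll build helpers and query the networks.

```bash
cat > h.py <<'E'
import numpy as np, cv2
from scipy.spatial.transform import Rotation as R
from scipy.optimize import least_squares
from cell import ctrl, vision
def rot(r): return R.from_euler('xyz',r).as_matrix()
def K(c):
    f=210/np.tan(np.radians(c['vfov'])/2); return f
def proj(c,P):
    P=np.atleast_2d(P); q=(P-c['eye'])@rot(c['rotation'])
    f=K(c); return np.c_[c['cx']+f*q[:,0]/-q[:,2], c['cy']+f*(-q[:,1])/-q[:,2]]
def ray(c,uv):
    f=K(c); d=np.array([(uv[0]-c['cx'])/f, -(uv[1]-c['cy'])/f, -1.]); return rot(c['rotation'])@d
def atz(c,uv,z):
    d=ray(c,uv); return c['eye']+d*(z-c['eye'][2])/d[2]
def tri(obs): # list (c,uv)
    A=np.zeros((3,3));b=np.zeros(3)
    for c,uv in obs:
        d=ray(c,uv); d/=np.linalg.norm(d); M=np.eye(3)-np.outer(d,d); A+=M;b+=M@c['eye']
    p=np.linalg.solve(A,b)
    return p,[np.linalg.norm(proj(c,p)[0]-uv) for c,uv in obs]
def crop(img,box,s,fn):
    l,t,r,b=box; cv2.imwrite(fn,cv2.resize(img[t:b,l:r],None,fx=s,fy=s,interpolation=cv2.INTER_CUBIC))
E
python3 - <<'E'
from h import *
C={n:vision.calibration(n) for n in ["side","top"]}
for nm in ["plate_mid","label_mid","stand_a","amber_plate","pad_mid","pad_switch_tip","light_pad","wax_jar"]:
    for n in C:
        for d in vision.place_of(nm,n)[:3]: print(nm,n,np.round(d['point'],1),round(d['score'],2), np.round(atz(C[n],d['point'],{'plate_mid':45,'label_mid':45,'pad_mid':25,'pad_switch_tip':92}.get(nm,0))))
s=cv2.imread('pics/side0.png');t=cv2.imread('pics/top0.png')
a=cv2.resize(t[120:320,110:310],(400,400),interpolation=cv2.INTER_CUBIC)
b=cv2.resize(s[90:240,170:330],(400,375),interpolation=cv2.INTER_CUBIC)
o=np.zeros((400,800,3),np.uint8);o[:,:400]=a;o[:375,400:]=b
cv2.imwrite('pics/c0.png',o)
E
```

```text
plate_mid side [187.9 164.1] 0.8 [316. 260.  45.]
plate_mid side [274.1 126.6] 0.69 [608. 384.  45.]
plate_mid side [304.1 177.6] 0.68 [653. 137.  45.]
plate_mid top [146.1 185.2] 0.67 [608. 383.  45.]
plate_mid top [244.6 170.6] 0.58 [650. 136.  45.]
plate_mid top [330.4 141.9] 0.56 [729. -81.  45.]
label_mid side [180.6 159.2] 0.88 [295. 286.  45.]
label_mid side [258.8 123.9] 0.74 [560. 408.  45.]
label_mid side [299.9 170.8] 0.6 [647. 167.  45.]
label_mid top [136.  201.8] 0.87 [565. 406.  45.]
label_mid top [178.8 311.9] 0.7 [295. 287.  45.]
label_mid top [226.6 171.9] 0.57 [646. 181.  45.]
stand_a top [246.4 176.4] 0.88 [643. 134.   0.]
amber_plate top [205.6 239.3] 0.8 [477. 234.   0.]
amber_plate top [219.8 134.5] 0.72 [754. 207.   0.]
pad_mid side [277.2 288.5] 0.58 [ 506. -207.   25.]
pad_mid side [299.6 179.6] 0.21 [643. 150.  25.]
pad_mid top [379.1 231.2] 0.59 [ 505. -208.   25.]
pad_switch_tip side [299.4 186.7] 0.49 [620.  61.  92.]
pad_switch_tip side [282.9 318.6] 0.42 [ 497. -322.   92.]
pad_switch_tip top [435.9 234.9] 0.66 [ 493. -332.   92.]
pad_switch_tip top [219.6 133.9] 0.59 [731. 197.  92.]
light_pad side [278.3 293.2] 0.93 [ 509. -206.    0.]
light_pad top [375.3 233.4] 0.96 [ 501. -203.    0.]
light_pad top [247.8 172.5] 0.35 [654. 130.   0.]
wax_jar side [353.4 244.5] 0.72 [741. -96.   0.]
wax_jar top [332.6 142. ] 0.55 [740. -90.   0.]
```

View pics/c0.png

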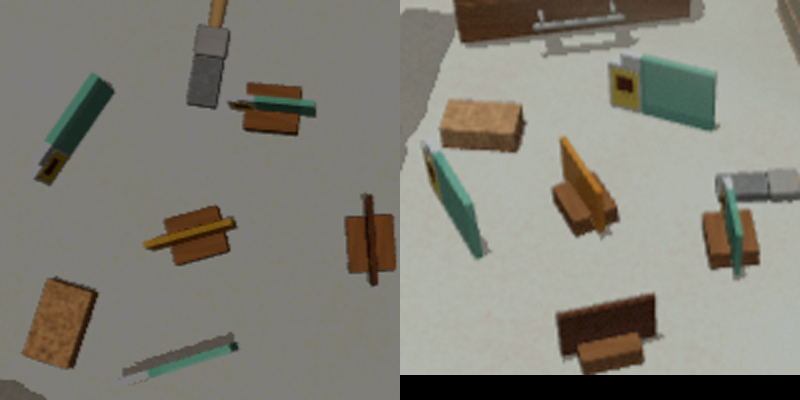

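```bash
python3 -m crank; python3 -m crank --help; python3 - <<'E'
from cell import ctrl, vision
print([a for a in dir(ctrl) if a[0]!='_'],[a for a in dir(vision) if a[0]!='_'])
print(ctrl.read_state()['clock'])
E
```

```text
['MotionError', 'finish_job', 'hold_point_z', 'read_state'] ['boxes_of', 'calibration', 'get_image', 'place_of', 'regions_of']
0.95invalid input
invalid input: not JSON, or not a number
```

```bash
python3 - <<'E'
from h import *
C={n:vision.calibration(n) for n in ["side","top"]}
t=cv2.imread('pics/top0.png');s=cv2.imread('pics/side0.png')
# red ball
ob=[]
for n,im,box in (("top",t,(410,205,450,250)),("side",s,(270,300,300,335))):
    h=cv2.cvtColor(im,cv2.COLOR_BGR2HSV); m=((h[...,0]<8)|(h[...,0]>172))&(h[...,1]>170)&(h[...,2]>60)
    k=np.zeros_like(m);k[box[1]:box[3],box[0]:box[2]]=1; ys,xs=np.nonzero(m&k); uv=np.array([xs.mean()+0,ys.mean()+0]);print(n,uv,len(xs)); ob.append((C[n],uv))
print('ball',tri(ob),atz(*ob[0],92),atz(*ob[1],92))
o=[(C['top'],(379.1,231.2)),(C['side'],(277.2,288.5))];print('pad',tri(o))
m=vision.regions_of('light_pad','top')[0]['mask'].astype(np.uint8)
ys,xs=np.nonzero(m); P=np.array([atz(C['top'],(x,y),25)[:2] for x,y in zip(xs,ys) if x<412],np.float32)
print(cv2.minAreaRect(P))
a=cv2.resize(t[180:280,335:455],(480,400),interpolation=cv2.INTER_CUBIC)
b=cv2.resize(s[255:355,230:330],(320,320),interpolation=cv2.INTER_CUBIC)
o=np.zeros((400,800,3),np.uint8);o[:,:480]=a;o[:320,480:]=b;cv2.imwrite('pics/c1.png',o)
E
```

```text
top [433.94520548 232.21917808] 73
side [284.11235955 318.05617978] 89
ball (array([ 499.0731064 , -325.41497782,  100.39469669]), [np.float64(0.016045883318332513), np.float64(0.017379621382123504)]) [ 499.79921247 -327.82444709   92.        ] [ 499.9484629  -321.32776781   92.        ]
pad (array([ 505.35740757, -207.71038347,   26.73858454]), [np.float64(0.1898253661212977), np.float64(0.1922636143046465)])Traceback (most recent call last):
  File "<stdin>", line 11, in <module>
IndexError: list index out of range
```

```bash
python3 - <<'E'
from h import *
C={n:vision.calibration(n) for n in ["side","top"]}
t=cv2.imread('pics/top0.png');s=cv2.imread('pics/side0.png')
for uv in [(343,197),(405,188),(416,263),(352,272)]: print(np.round(atz(C['top'],uv,25)))
for uv in [(233,290),(299,257),(326,293),(263,325)]: print(np.round(atz(C['side'],uv,25)))
print(atz(C['top'],(424,223),25))
a=cv2.resize(t[180:280,335:455],(480,400),interpolation=cv2.INTER_CUBIC)
b=cv2.resize(s[255:355,230:330],(320,320),interpolation=cv2.INTER_CUBIC)
o=np.zeros((400,800,3),np.uint8);o[:,:480]=a;o[:320,480:]=b;cv2.imwrite('pics/c1.png',o)
E
```

```text
[ 591. -116.   25.]
[ 617. -274.   25.]
[ 427. -301.   25.]
[ 401. -140.   25.]
[ 397. -190.   25.]
[ 580. -125.   25.]
[ 623. -242.   25.]
[ 455. -297.   25.]
[ 528.2385805  -322.07013375   25.        ]
```

View pics/c1.png

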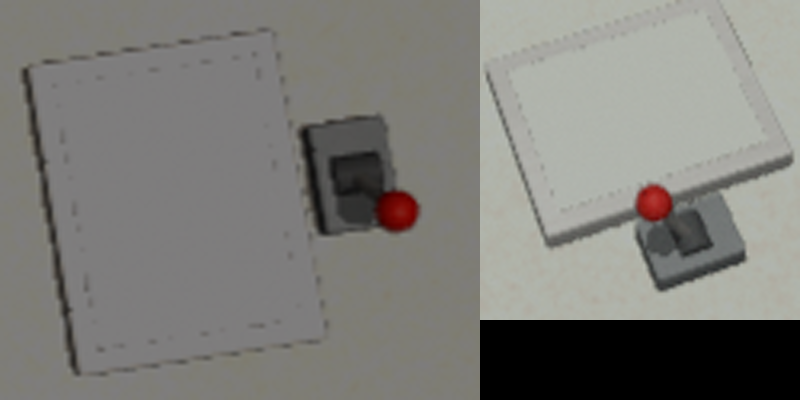

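```bash
cat >> h.py <<'E'
import json,math
def plan(target, dyaw=0, dec=1, start=None, step=48):
    """print rows for straight path of TCP to target; spin spread (spin first-order: shift along axes before turn)"""
    s=ctrl.read_state(); p=np.array(s['eef_pos'] if start is None else start[0],float); M=rot(s['tool_rot'] if start is None else start[1])
    d=np.array(target)-p
    n=max(int(math.ceil(np.linalg.norm(d)/step)),int(math.ceil(abs(dyaw)/.14)),1)
    rows=[]
    for i in range(n):
        v=M.T@(target-p)/(n-i)/10; v=np.round(v,dec); sp=round(-dyaw/n,3)
        r={k:float(x) for k,x in zip('xyz',v) if x}
        if sp: r['spin']=sp
        rows.append(r); p=p+M@v*10; M=M@R.from_rotvec([0,0,sp]).as_matrix()
    for i in range(0,n,5): print(json.dumps(rows[i:i+5]))
    return p,R.from_matrix(M).as_euler('xyz')
E
python3 - <<'E'
from h import *
a=plan(np.array([480,120,230.]),.5)
b=plan(np.array([445,-332,150.]),0,start=a)
E
```

```text
[{"x": -3.4, "y": -3.1, "spin": -0.042}, {"x": -3.3, "y": -3.2, "spin": -0.042}, {"x": -3.1, "y": -3.3, "spin": -0.042}, {"x": -3.0, "y": -3.5, "spin": -0.042}, {"x": -2.8, "y": -3.6, "spin": -0.042}]
[{"x": -2.7, "y": -3.7, "spin": -0.042}, {"x": -2.5, "y": -3.8, "spin": -0.042}, {"x": -2.3, "y": -3.9, "spin": -0.042}, {"x": -2.2, "y": -4.0, "spin": -0.042}, {"x": -2.0, "y": -4.1, "spin": -0.042}]
[{"x": -1.9, "y": -4.2, "z": 0.1, "spin": -0.042}, {"x": -1.6, "y": -4.2, "spin": -0.042}]
[{"x": 1.0, "y": -4.4, "z": 0.8}, {"x": 1.0, "y": -4.4, "z": 0.8}, {"x": 1.0, "y": -4.4, "z": 0.8}, {"x": 1.0, "y": -4.4, "z": 0.8}, {"x": 1.0, "y": -4.4, "z": 0.8}]
[{"x": 1.0, "y": -4.5, "z": 0.8}, {"x": 1.0, "y": -4.4, "z": 0.8}, {"x": 0.9, "y": -4.5, "z": 0.8}, {"x": 1.0, "y": -4.4, "z": 0.8}, {"x": 0.9, "y": -4.5, "z": 0.8}]
```

```bash
python3 -m crank '[{"x": -3.4, "y": -3.1, "spin": -0.042}, {"x": -3.3, "y": -3.2, "spin": -0.042}, {"x": -3.1, "y": -3.3, "spin": -0.042}, {"x": -3.0, "y": -3.5, "spin": -0.042}, {"x": -2.8, "y": -3.6, "spin": -0.042}]' 0
```

```text
invalid input at $[0]: expected keys x, y, z, spin
```

```bash
python3 -m crank '[{"x": -2.7, "y": -3.7, "spin": -0.042}, {"x": -2.5, "y": -3.8, "spin": -0.042}, {"x": -2.3, "y": -3.9, "spin": -0.042}, {"x": -2.2, "y": -4.0, "spin": -0.042}, {"x": -2.0, "y": -4.1, "spin": -0.042}]'
```

```text
invalid input at $[0]: expected keys x, y, z, spin
```

```bash
python3 -m crank '[{"x": -1.9, "y": -4.2, "spin": -0.042}, {"x": -1.6, "y": -4.2, "spin": -0.042}]'; python3 - <<'E'
from h import *
s=ctrl.read_state();print(s['qpos'],s['eef_pos'],s['tool_rot'],s['width'])
plan(np.array([440,-332,150.]),3.28-s['tool_rot'][2]%(2*np.pi))
E
```

```text
[-1.27477465  0.62836172  0.03847711  1.5174029  -0.0269731   0.99631837
 -0.02000821] [230.05881094 607.93527459 231.3369091 ] [ 3.14156596e+00 -2.94309236e-05  2.77977083e+00] 85.25515364185817
[{"x": -2.5, "y": -3.8, "z": 0.4, "spin": -0.024}, {"x": -2.4, "y": -3.9, "z": 0.4, "spin": -0.024}, {"x": -2.3, "y": -4.0, "z": 0.4, "spin": -0.024}, {"x": -2.2, "y": -4.0, "z": 0.4, "spin": -0.024}, {"x": -2.1, "y": -4.1, "z": 0.4, "spin": -0.024}]
[{"x": -2.1, "y": -4.1, "z": 0.4, "spin": -0.024}, {"x": -2.0, "y": -4.2, "z": 0.4, "spin": -0.024}, {"x": -1.8, "y": -4.2, "z": 0.4, "spin": -0.024}, {"x": -1.7, "y": -4.2, "z": 0.4, "spin": -0.024}, {"x": -1.7, "y": -4.3, "z": 0.4, "spin": -0.024}]
[{"x": -1.5, "y": -4.3, "z": 0.4, "spin": -0.024}, {"x": -1.4, "y": -4.4, "z": 0.4, "spin": -0.024}, {"x": -1.3, "y": -4.4, "z": 0.4, "spin": -0.024}, {"x": -1.2, "y": -4.4, "z": 0.4, "spin": -0.024}, {"x": -1.1, "y": -4.4, "z": 0.4, "spin": -0.024}]
[{"x": -1.0, "y": -4.5, "z": 0.4, "spin": -0.024}, {"x": -0.9, "y": -4.5, "z": 0.3, "spin": -0.024}, {"x": -0.8, "y": -4.5, "z": 0.4, "spin": -0.024}, {"x": -0.8, "y": -4.5, "z": 0.3, "spin": -0.024}, {"x": -0.6, "y": -4.6, "z": 0.4, "spin": -0.024}]
[{"x": -0.5, "y": -4.6, "z": 0.3, "spin": -0.024}]invalid input at $[0]: expected keys x, y, z, spin
```

```bash
sed -i "s/r={k:float(x) for k,x in zip('xyz',v) if x}/r={k:float(x) for k,x in zip('xyz',v)}/; s/if sp: r\['spin'\]=sp/r['spin']=sp/" h.py
python3 -m crank '[{"x": -3.4, "y": -3.1, "z":0, "spin": -0.042}, {"x": -3.3, "y": -3.2, "z":0, "spin": -0.042}, {"x": -3.1, "y": -3.3, "z":0, "spin": -0.042}, {"x": -3.0, "y": -3.5, "z":0, "spin": -0.042}, {"x": -2.8, "y": -3.6, "z":0, "spin": -0.042}]' 0
```

```text
clock: 1.5
eef_pos: [335.2, 402.5, 231.5]
tool_rot: [3.141, 0.0, 2.992]
force: [1.1, -0.1, -0.1]
width: 12.1
```

```bash
python3 -m crank '[{"x": -2.7, "y": -3.7, "z":0, "spin": -0.042}, {"x": -2.5, "y": -3.8, "z":0, "spin": -0.042}, {"x": -2.3, "y": -3.9, "z":0, "spin": -0.042}, {"x": -2.2, "y": -4.0, "z":0, "spin": -0.042}, {"x": -2.0, "y": -4.1, "z":0, "spin": -0.042}]'
```

```text
clock: 2.0
eef_pos: [438.9, 199.7, 231.6]
tool_rot: [3.141, 0.001, -3.082]
force: [0.9, 0.7, -0.5]
width: -0.1
```

```bash
python3 -m crank '[{"x": -1.9, "y": -4.2,"z":0,  "spin": -0.042}, {"x": -1.6, "y": -4.2,"z":0,  "spin": -0.042}]'; python3 - <<'E'
from h import *
s=ctrl.read_state();print(s['clock'],s['qpos'],s['eef_pos'],s['tool_rot'],s['width'])
plan(np.array([440,-332,150.]),3.28-s['tool_rot'][2]%(2*np.pi))
E
```

```text
clock: 2.2
eef_pos: [480.6, 118.5, 231.6]
tool_rot: [3.141, 0.001, -2.998]
force: [-0.1, -0.1, -0.8]
width: 0.1
2.2 [-0.25569844  0.40775562 -0.05930764  1.93962555  0.03298518  0.79418841
  1.38132923] [480.60275364 118.52603079 231.61533249] [ 3.14145680e+00  9.25327779e-04 -2.99780575e+00] 0.051981276104024726
[{"x": 1.0, "y": -4.4, "z": 0.8, "spin": 0.001}, {"x": 1.0, "y": -4.4, "z": 0.8, "spin": 0.001}, {"x": 1.1, "y": -4.4, "z": 0.8, "spin": 0.001}, {"x": 1.0, "y": -4.4, "z": 0.8, "spin": 0.001}, {"x": 1.0, "y": -4.4, "z": 0.8, "spin": 0.001}]
[{"x": 1.0, "y": -4.4, "z": 0.8, "spin": 0.001}, {"x": 1.1, "y": -4.4, "z": 0.8, "spin": 0.001}, {"x": 1.0, "y": -4.4, "z": 0.8, "spin": 0.001}, {"x": 1.0, "y": -4.4, "z": 0.9, "spin": 0.001}, {"x": 1.1, "y": -4.5, "z": 0.8, "spin": 0.001}]
```

```bash
python3 -m crank '[{"x": 1.0, "y": -4.4, "z": 0.8, "spin": 0}, {"x": 1.0, "y": -4.4, "z": 0.8, "spin": 0}, {"x": 1.1, "y": -4.4, "z": 0.8, "spin": 0}, {"x": 1.0, "y": -4.4, "z": 0.8, "spin": 0}, {"x": 1.0, "y": -4.4, "z": 0.8, "spin": 0}]'
```

```text
clock: 2.7
eef_pos: [460.3, -106.5, 191.3]
tool_rot: [-3.141, 0.001, -2.999]
force: [0.4, -0.0, -0.2]
width: 0.3
```

```bash
python3 -m crank '[{"x": 1.0, "y": -4.4, "z": 0.8, "spin": 0}, {"x": 1.1, "y": -4.4, "z": 0.8, "spin": 0}, {"x": 1.0, "y": -4.4, "z": 0.8, "spin": 0}, {"x": 1.0, "y": -4.4, "z": 0.9, "spin": 0}, {"x": 1.1, "y": -4.5, "z": 0.8, "spin": 0}]'; python3 - <<'E'
from h import *
s=ctrl.read_state();print(s['clock'],s['qpos'],s['eef_pos'],s['tool_rot'],s['width'])
plan(np.array([440,-333,74.]))
cv2.imwrite('pics/s1.png',vision.get_image('side'))
E
```

```text
clock: 3.2
eef_pos: [440.1, -332.6, 150.1]
tool_rot: [-3.141, 0.001, -2.999]
force: [0.7, 0.1, 1.2]
width: -0.1
3.2 [ 0.62776869  0.59478008 -0.04718993  1.87516786  0.04201162  0.67213335
  2.26907058] [ 440.09079707 -332.63137488  150.05540081] [-3.14149590e+00  5.28598610e-04 -2.99912252e+00] -0.13422802400879136
[{"x": 0.0, "y": -0.0, "z": 3.8, "spin": 0.0}, {"x": 0.0, "y": -0.0, "z": 3.8, "spin": 0.0}]
```

View pics/s1.png

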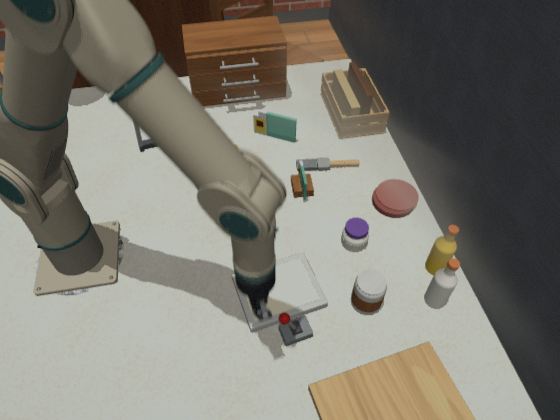

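The closed fingers are at about (262,312), to the left (-x) of the red ball at (284,318). I'll lower them and push.

```bash
python3 -m crank '[{"x": 0, "y": 0, "z": 3.8, "spin": 0}, {"x": 0, "y": 0, "z": 3.8, "spin": 0}, {"x": -2, "y": 0, "z": 0, "spin": 0}, {"x": -2, "y": 0, "z": 0, "spin": 0}]'
```

```text
clock: 3.65
eef_pos: [478.7, -324.9, 72.8]
tool_rot: [3.14, -0.003, -3.001]
force: [-2.1, -0.3, 1.6]
width: -0.0
```

```bash
python3 -m crank '[{"x": -1.5, "y": 0, "z": 0, "spin": 0}, {"x": -1.5, "y": 0, "z": 0, "spin": 0}, {"x": -1, "y": 0, "z": 0, "spin": 0}, {"x": -1, "y": 0, "z": 0, "spin": 0}]'
```

```text
clock: 4.05
eef_pos: [529.2, -317.8, 74.1]
tool_rot: [3.141, -0.001, -2.999]
force: [-1.0, 0.5, -0.2]
width: 0.2
```

```bash
python3 -m crank '[{"x": -0.5, "y": 0, "z": 0, "spin": 0}, {"x": 0, "y": 0, "z": 0, "spin": 0}]';  python3 - <<'E'
from h import *
im=vision.get_image('side');crop(im,(230,250,350,350),5,'pics/s2.png')
E
```

```text
clock: 4.25
eef_pos: [534.9, -317.1, 74.3]
tool_rot: [-3.142, 0.001, -2.999]
force: [-0.3, 0.1, 0.0]
width: -0.4
```

View pics/s2.png

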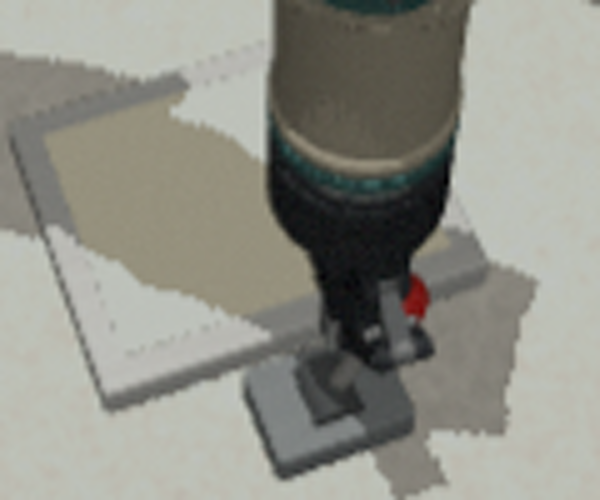

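The pad's face now looks warm-coloured, and the ball is on the far side of the fingers. I'll push on in small steps until the stop resists.

```bash
python3 -m crank '[{"x": -0.5, "y": 0, "z": 0, "spin": 0}, {"x": -0.3, "y": 0, "z": 0, "spin": 0}]'
```

```text
clock: 4.5
eef_pos: [541.5, -316.5, 74.3]
tool_rot: [3.141, -0.001, -3.0]
force: [-6.1, -1.8, 1.3]
width: 0.4
```

```bash
python3 -m crank '[{"x": -0.3, "y": 0, "z": 0, "spin": 0}, {"x": 0, "y": 0, "z": 0, "spin": 0}]'
```

```text
clock: 4.7
eef_pos: [541.6, -316.6, 74.0]
tool_rot: [3.14, -0.007, -3.001]
force: [-7.4, -1.0, 4.7]
width: 0.1
```

The lever is against its stop: at 541.6 mm the force rises and there is no more motion. I'll back off and rise. This interface has no tilt command, so I'll then check carefully, in free space, how the arm behaves at the edge of its reach.

```bash
python3 -m crank '[{"x": 2, "y": 0, "z": 0, "spin": 0},{"x": 2, "y": 0, "z": 0, "spin": 0}, {"x": 0, "y": 0, "z": -4.8, "spin": 0}, {"x": 0, "y": 0, "z": -4.8, "spin": 0}, {"x": 0, "y": 0, "z": -4.8, "spin": 0}]'; python3 - <<'E'
from h import *
cv2.imwrite('pics/s3.png',vision.get_image('side'))
s=ctrl.read_state();print(s['qpos'],s['eef_pos'])
e=np.array(s['eef_pos']); u=np.array([e[0],e[1],0])/np.hypot(*e[:2])
plan(np.r_[u[:2]*840,300])
E
```

```text
clock: 5.2
eef_pos: [505.7, -321.4, 220.1]
tool_rot: [3.142, 0.001, -3.0]
force: [0.3, -0.3, -0.3]
width: -0.1
[ 0.54273275  0.55597596 -0.03634029  1.66830267  0.0242098   0.90269544
  2.20975372] [ 510.01766762 -323.96546836  228.737432  ]
[{"x": -3.0, "y": -2.6, "z": -1.1, "spin": 0.0}, {"x": -3.0, "y": -2.6, "z": -1.1, "spin": 0.0}, {"x": -3.0, "y": -2.5, "z": -1.1, "spin": 0.0}, {"x": -3.0, "y": -2.6, "z": -1.2, "spin": 0.0}, {"x": -3.0, "y": -2.5, "z": -1.1, "spin": 0.0}]
[{"x": -3.0, "y": -2.6, "z": -1.2, "spin": 0.0}]
```

View pics/s3.png

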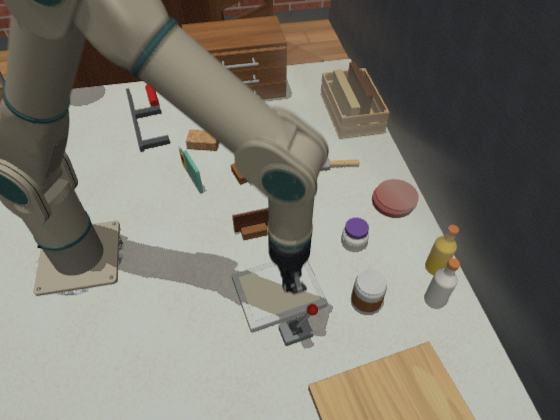

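The red ball is now at (312,310), where it was (284,318), so the lever is fully over. Next comes the reach-edge test above the free area.

```bash
python3 -m crank '[{"x": -3.0, "y": -2.6, "z": -1.1, "spin": 0}, {"x": -3.0, "y": -2.6, "z": -1.1, "spin": 0}, {"x": -3.0, "y": -2.5, "z": -1.1, "spin": 0}, {"x": -3.0, "y": -2.6, "z": -1.2, "spin": 0}, {"x": -3.0, "y": -2.5, "z": -1.1, "spin": 0}]'; python3 -c "
from h import *
s=ctrl.read_state();print(s['qpos'],s['eef_pos'],s['tool_rot'])"
```

```text
clock: 5.75
eef_pos: [673.8, -427.8, 275.2]
tool_rot: [-3.141, 0.002, -2.999]
force: [1.5, -1.1, -0.2]
width: -0.0
[ 0.53942798  0.85701592 -0.02302142  0.91634181  0.01744078  1.36652845
  2.23382557] [ 673.75109997 -427.75271353  275.24962939] [-3.14069177e+00  1.66746980e-03 -2.99941107e+00]
```

```bash
python3 -m crank '[{"x": -3.0, "y": -2.6, "z": 0, "spin": 0}, {"x": -3.0, "y": -2.6, "z": 0, "spin": 0}, {"x": -3.0, "y": -2.5, "z": 0, "spin": 0}]'; python3 -c "
from h import *
s=ctrl.read_state();print(s['qpos'],s['eef_pos'],s['tool_rot'])"
```

```text
clock: 6.05
eef_pos: [751.7, -479.5, 272.9]
tool_rot: [-3.138, 0.008, -3.005]
force: [0.4, -2.4, -0.0]
width: 0.1
[ 0.53073901  1.15188769  0.05912942  0.2661815  -0.0574407   1.71540399
  2.2530977 ] [ 751.6879158  -479.48762718  272.91481162] [-3.1383435   0.00836999 -3.00533265]
```

```bash
python3 -m crank '[{"x": -3.0, "y": -2.6, "z": 0, "spin": 0}, {"x": -3.0, "y": -2.6, "z": 0, "spin": 0}]'; python3 -c "
from h import *
s=ctrl.read_state();print(s['qpos'],s['eef_pos'],s['tool_rot'],s['qpos'][[1,3,5]].sum())"
```

```text
clock: 6.25
eef_pos: [757.0, -478.3, 258.0]
tool_rot: [-3.13, -0.009, -2.979]
force: [-0.8, 0.3, -0.2]
width: 0.5
[ 0.56383691  1.18364745 -0.38061527  0.22837116  0.37127879  1.74486374
  2.21432339] [ 756.95395881 -478.30473895  258.01823077] [-3.13021427 -0.00860791 -2.97896393] 3.156882347758498
```

```bash
python3 -m crank '[{"x": -3.7, "y": -3.3, "z": 0, "spin": 0}, {"x": -3.7, "y": -3.3, "z": 0, "spin": 0}, {"x": -3.7, "y": -3.3, "z": 0, "spin": 0}]'; python3 -c "
from h import *
s=ctrl.read_state();print(s['qpos'],s['eef_pos'],s['tool_rot'],rot(s['tool_rot'])[:,2])"
```

```text
clock: 6.55
eef_pos: [780.4, -482.2, 244.2]
tool_rot: [-3.1, 0.026, -2.954]
force: [-0.3, 1.0, 1.0]
width: -0.1
[ 0.59507389  1.23901985 -1.04920926  0.18816332  1.02165799  1.75935004
  2.18956597] [ 780.36373061 -482.18796     244.17200116] [-3.09986357  0.02610231 -2.95390574] [ 0.03340252 -0.0361188  -0.99878912]
```

```bash
python3 -m crank '[{"x": 3.0, "y": 2.6, "z": 0, "spin": 0}, {"x": 3, "y": 2.6, "z": 0, "spin": 0}]'; python3 -c "
from h import *
s=ctrl.read_state();print(s['qpos'],s['eef_pos'],s['tool_rot'],rot(s['tool_rot'])[:,2])"
```

```text
clock: 6.75
eef_pos: [743.8, -459.1, 241.2]
tool_rot: [-3.102, 0.03, -2.953]
force: [0.5, -1.6, 1.2]
width: 0.0
[ 0.76353366  1.14163694 -1.09925603  0.63269482  0.97506793  1.61955597
  1.96622498] [ 743.79487563 -459.13375103  241.1593283 ] [-3.10219223  0.0298186  -2.95343799] [ 0.03663306 -0.03312273 -0.99877971]
```

```bash
cat > kin.py <<'E'
import numpy as np
from scipy.spatial.transform import Rotation as R
from scipy.optimize import least_squares
D="""-1.27477465 0.62836172 0.03847711 1.5174029 -0.0269731 0.99631837 -0.02000821 230.0588 607.935 231.337 3.14156596 -2.94e-5 2.77977
-.25569844 .40775562 -.05930764 1.93962555 .03298518 .79418841 1.38132923 480.60275 118.526 231.615 3.14145680 9.25e-4 -2.99780575
.62776869 .59478008 -.04718993 1.87516786 .04201162 .67213335 2.26907058 440.0908 -332.6314 150.055 -3.14149590 5.286e-4 -2.99912252
.53942798 .85701592 -.02302142 .91634181 .01744078 1.36652845 2.23382557 673.7511 -427.7527 275.2496 -3.14069177 1.66746980e-3 -2.99941107
.53073901 1.15188769 .05912942 .2661815 -.0574407 1.71540399 2.2530977 751.6879 -479.4876 272.9148 -3.1383435 .00836999 -3.00533265
.56383691 1.18364745 -.38061527 .22837116 .37127879 1.74486374 2.21432339 756.95395881 -478.30473895 258.01823077 -3.13021427 -.00860791 -2.97896393
.59507389 1.23901985 -1.04920926 .18816332 1.02165799 1.75935004 2.18956597 780.36373061 -482.18796 244.172 -3.09986357 .02610231 -2.95390574
.76353366 1.14163694 -1.09925603 .63269482 .97506793 1.61955597 1.96622498 743.79487563 -459.13375103 241.1593 -3.10219223 .0298186 -2.95343799"""
D=np.array([[float(v) for v in l.split()] for l in D.split('\n')])
AX=['z','y','z','y','z','y','z']
def fk(q,par,sg):
    # par: 0 h ; (x,z) after j2.. etc ; yaw offset of base & tool
    h,xe,d3,xf,d5,xw,L,y0,y1=par
    M=R.from_euler('z',y0); p=np.array([0,0,h.real if hasattr(h,'real') else h],float)
    off=[np.zeros(3),np.array([0,0,0.]),np.array([xe,0,d3]),np.array([xf,0,d5]),np.zeros(3),np.array([xw,0,L]),np.zeros(3)]
    for i in range(7):
        M=M*R.from_euler(AX[i],sg[i]*q[i])
        # offsets: after joint3 -> elbow ; after joint5 -> wrist ; after joint7 -> tool
        if i==2: p=p+M.apply([xe,0,d3])
        if i==4: p=p+M.apply([xf,0,d5])
        if i==5: p=p+M.apply([xw,0,L])
    M=M*R.from_euler('z',y1)
    return p,M
def res(par,sg):
    o=[]
    for r in D:
        p,M=fk(r[:7],par,sg); o+=list((p-r[7:10])/10)
        o+=list((M.inv()*R.from_euler('xyz',r[10:13])).as_rotvec()*20)
    return np.array(o)
if __name__=='__main__':
    import itertools
    best=[]
    for s3,s5,s7 in itertools.product([1,-1],repeat=3):
      for y1 in (0,np.pi/2,np.pi,-np.pi/2):
        sg=[-1,1,s3,1,s5,1,s7]
        # z-up chain: q2 leans toward +x
        f=least_squares(res,[300,0,350,0,350,0,250,0,y1],args=(sg,))
        best.append((f.cost,sg,np.round(f.x,3)))
    best.sort(key=lambda b:b[0])
    for b in best[:4]: print(b)
E
python3 kin.py
```

```text
(np.float64(2.8367638190140996), [-1, 1, -1, 1, -1, 1, -1], array([ 3.09179e+02,  6.63700e+00,  5.57211e+02,  9.22300e+00,
        3.76920e+02, -5.77300e+00,  3.14525e+02, -3.50000e-02,
        1.53600e+00]))
(np.float64(2.8367638190147484), [-1, 1, -1, 1, -1, 1, -1], array([ 3.09178e+02,  6.63700e+00,  5.57211e+02,  9.22300e+00,
        3.76920e+02, -5.77300e+00,  3.14525e+02, -3.50000e-02,
       -4.74700e+00]))
(np.float64(2.836763819015545), [-1, 1, -1, 1, -1, 1, -1], array([ 3.09178e+02,  6.63700e+00,  5.57211e+02,  9.22300e+00,
        3.76920e+02, -5.77300e+00,  3.14525e+02, -3.50000e-02,
        1.53600e+00]))
(np.float64(2.836763819018527), [-1, 1, -1, 1, -1, 1, -1], array([ 3.09179e+02,  6.63700e+00,  5.57211e+02,  9.22300e+00,
        3.76920e+02, -5.77300e+00,  3.14525e+02, -3.50000e-02,
        1.53600e+00]))
```

```bash
cat >> kin.py <<'E'
SG=[-1,1,-1,1,-1,1,-1]
def fk2(q,par):
    h,d2,xe,ye,d3,xf,yf,d5,xw,yw,L,y0,y1,bx,by=par
    M=R.from_euler('z',y0); p=np.array([bx,by,h])
    for i in range(7):
        M=M*R.from_euler(AX[i],SG[i]*q[i])
        if i==0: p=p+M.apply([0,d2,0])
        if i==2: p=p+M.apply([xe,ye,d3])
        if i==4: p=p+M.apply([xf,yf,d5])
        if i==5: p=p+M.apply([xw,yw,L])
    return p,M*R.from_euler('z',y1)
def res2(par,D=D):
    o=[]
    for r in D:
        p,M=fk2(r[:7],par); o+=list((p-r[7:10])/10)
        o+=list((M.inv()*R.from_euler('xyz',r[10:13])).as_rotvec()*20)
    return np.r_[o,np.array([par[1],par[2],par[3],par[5],par[6],par[8],par[9],par[13],par[14]])*1e-3]
def fit():
    return least_squares(res2,[309,0,0,0,557,0,0,377,0,0,314,0,1.536,0,0])
if __name__=='__main__':
    f=fit(); print(f.cost,np.round(f.x,2)); print(np.round(f.fun[:48].reshape(8,6),2))
E
python3 kin.py | tail -12
```

```text
1.53600e+00]))
0.00019728009034119604 [ 3.3609e+02 -1.1490e+01 -0.0000e+00 -1.6200e+01  5.5910e+02  0.0000e+00
 -1.8000e-01  3.8214e+02 -0.0000e+00 -1.8000e-01  3.4978e+02 -0.0000e+00
  1.5700e+00  0.0000e+00  0.0000e+00]
[[-0. -0. -0. -0. -0.  0.]
 [ 0.  0. -0. -0.  0. -0.]
 [ 0.  0.  0. -0. -0. -0.]
 [-0.  0. -0. -0.  0. -0.]
 [-0. -0. -0. -0. -0. -0.]
 [ 0. -0.  0.  0. -0. -0.]
 [-0.  0.  0. -0. -0. -0.]
 [ 0. -0.  0. -0. -0. -0.]]
```

The kinematics fit is exact, so I can check which tool tilts the arm can manage. The tilt built up at the edge of reach persists, and that is what I needed. Next I'll measure the plate precisely.

```bash
python3 - <<'E'
from h import *
C={n:vision.calibration(n) for n in ["side","top"]}
t=vision.get_image('top');s=vision.get_image('side')
cv2.imwrite('pics/top1.png',t);cv2.imwrite('pics/side1.png',s)
a=cv2.resize(t[150:200,215:280],(520,400),interpolation=cv2.INTER_CUBIC)
b=cv2.resize(s[155:205,280:320],(280,350),interpolation=cv2.INTER_CUBIC)
o=np.zeros((400,800,3),np.uint8);o[:,:520]=a;o[:350,520:]=b;cv2.imwrite('pics/c2.png',o)
E
```

```text
(no output)
```

View pics/c2.png

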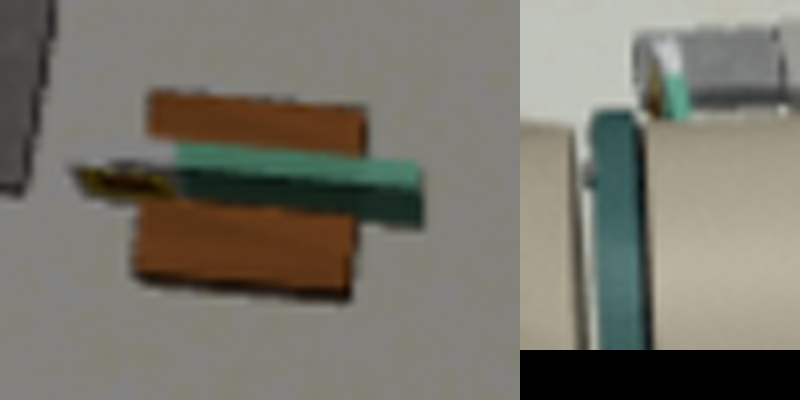

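View pics/top1.png

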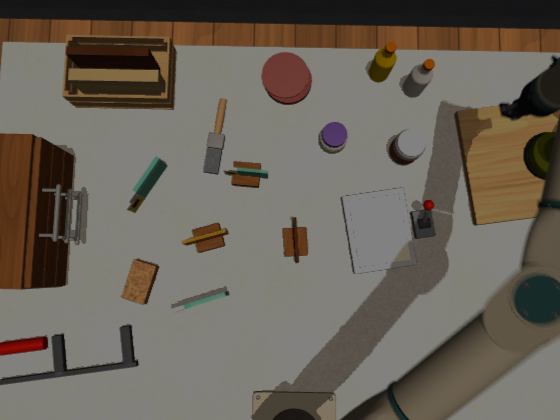

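```bash
python3 - <<'E'
from h import *
c=vision.calibration('top')
f=lambda u,v:(215+u/8-.5+.06,150+v/8-.5+.06)
a=atz(c,f(421,175),80);b=atz(c,f(178,154),80);print(a,b,np.linalg.norm(a-b))
d=(b-a)/np.linalg.norm(b-a);print('dir',d,np.degrees(np.arctan2(d[1],d[0])),'mid',a+55*d)
P=[atz(c,f(*p),29)[:2] for p in [(150,90),(366,107),(355,290),(137,268)]];print(np.round(P),np.mean(P,0))
s=np.array(P); print(np.degrees(np.arctan2(*( (s[0]-s[1]))[::-1])),np.linalg.norm(s[0]-s[1]),np.linalg.norm(s[1]-s[2]))
print(np.degrees(np.arctan2(*( (s[3]-s[2]))[::-1])))
E
```

```text
[642.39678161  77.64389415  80.        ] [647.40441483 152.6089299   80.        ] 75.13210349316827
dir [0.06665105 0.99777635 0.        ] 86.17834331790318 mid [646.06258909 132.52159322  80.        ]
[[678. 167.]
 [674.  97.]
 [614.  99.]
 [620. 169.]] [646.60682406 132.95477104]
86.61796773907122 69.48133668260792 59.452106795352066
85.35840981030174
```

The crop shows the target: the teal plate in the dark-wood stand at top-view (247,172). Its frosted, yellow-labelled end is at the left (world +y) and the label faces down in the picture (world -x). The other teal plates, at (148,185) and (200,300), stand loose on the table and are bigger.

Next I'll check which tilts are feasible over the pad, and simulate behaviour at the reach limit.

```bash
cat > sim.py <<'E'
from kin import *
PAR=fit().x
LO=np.array([-3.06,-.37,-1.25,.18,-1.1,.23,-2.94]);HI=np.array([3.06,2.12,1.32,2.47,4.24,1.98,2.94])
VM=np.array([2.57,2.57,3.14,3.14,3.14,3.14,3.14])*.7
def F(q): return fk2(q,PAR)
def err(q,p,M):
    a,B=F(q); return np.r_[(p-a)/1000,(M*B.inv()).as_rotvec()]
def jac(q):
    e=1e-6;J=np.zeros((6,7));p0,M0=F(q)
    for i in range(7):
        qq=q.copy();qq[i]+=e;p,M=F(qq);J[:3,i]=(p-p0)/1000/e;J[3:,i]=(M*M0.inv()).as_rotvec()/e
    return J
def step(q,p,M,lam=.05,it=20):
    q0=q.copy()
    for _ in range(it):
        J=jac(q);dq=J.T@np.linalg.solve(J@J.T+lam**2*np.eye(6),err(q,p,M)); q=np.clip(q+dq,LO,HI)
    d=(q-q0)/.1; k=max(1,np.max(np.abs(d)/VM)); return q0+(q-q0)/k
def row(q,x,y,z,s,**k):
    p,M=F(q); return step(q,p+M.apply(np.array([x,y,z])*10),M*R.from_rotvec([0,0,s]),**k)
def ik(p,M,seeds=60,wr=1.0,q0=None,rng=np.random.default_rng(0)):
    best=None
    for i in range(seeds):
        s=q0 if (q0 is not None and i==0) else rng.uniform(LO,HI)
        f=least_squares(lambda q:err(q,p,M),s,bounds=(LO-1e-9,HI+1e-9))
        if best is None or f.cost<best[0]: best=(f.cost,f.x)
        if f.cost<1e-9: break
    return best
E
python3 - <<'E'
from sim import *
q=D[5,:7].copy()
for lam in (.02,.05,.1,.2):
    q=D[5,:7].copy()
    for i in range(3): q=row(q,-3.7,-3.3,0,0,lam=lam)
    p,M=F(q);print(lam,np.round(q,2),np.round(p),M.as_matrix()[:,2].round(3))
# feasibility of final pose: label (508,-208,175); normal elev 45
px0=-35; gz=20 # grasp at plate x=-35,z=+?; TCP 
for al in range(-180,180,20):
    a=np.radians(al);t=np.array([np.cos(a)*.707,np.sin(a)*.707,-.707]);n=np.array([np.cos(a)*.707,np.sin(a)*.707,.707]);pz=-t;px=np.cross(n,pz)
    out=[]
    for H in (130,175):
        lab=np.array([508,-208,25+H]);tcp=lab-4*n+(-30-37.5)*px+ 5*pz
        for sgn in (1,-1):
            Y=sgn*n;Z=t;X=np.cross(Y,Z);M=R.from_matrix(np.c_[X,Y,Z]);b=ik(tcp,M,20);out.append((round(np.sqrt(2*b[0]),3)))
    print(al,out)
E
```

```text
0.02 [ 0.52  1.32  0.17  0.18 -0.14  1.98  2.31] [ 678. -438.  176.] [-0.292  0.152 -0.944]
0.05 [0.48 1.62 0.02 0.18 0.05 1.98 2.38] [ 620. -375.  -57.] [-0.555  0.219 -0.802]
0.1 [ 0.49  1.41 -0.27  0.18  0.31  1.95  2.33] [ 690. -408.   97.] [-0.365  0.126 -0.922]
0.2 [ 0.54  1.29 -0.35  0.18  0.36  1.76  2.26] [ 758. -467.  182.] [-0.082  0.014 -0.997]
-180 [np.float64(0.0), np.float64(0.0), np.float64(0.0), np.float64(0.0)]
-160 [np.float64(0.0), np.float64(0.0), np.float64(0.0), np.float64(0.0)]
-140 [np.float64(0.0), np.float64(0.0), np.float64(0.0), np.float64(0.0)]
-120 [np.float64(0.0), np.float64(0.0), np.float64(0.0), np.float64(0.0)]
-100 [np.float64(0.0), np.float64(0.0), np.float64(0.0), np.float64(0.0)]
-80 [np.float64(0.0), np.float64(0.0), np.float64(0.0), np.float64(0.0)]
-60 [np.float64(0.0), np.float64(0.0), np.float64(0.0), np.float64(0.0)]
-40 [np.float64(0.0), np.float64(0.0), np.float64(0.0), np.float64(0.0)]
-20 [np.float64(0.038), np.float64(0.038), np.float64(0.026), np.float64(0.026)]
0 [np.float64(0.045), np.float64(0.045), np.float64(0.033), np.float64(0.033)]
20 [np.float64(0.001), np.float64(0.001), np.float64(0.0), np.float64(0.0)]
40 [np.float64(0.0), np.float64(0.0), np.float64(0.0), np.float64(0.0)]
60 [np.float64(0.0), np.float64(0.0), np.float64(0.0), np.float64(0.0)]
80 [np.float64(0.0), np.float64(0.0), np.float64(0.0), np.float64(0.0)]
100 [np.float64(0.0), np.float64(0.0), np.float64(0.0), np.float64(0.0)]
120 [np.float64(0.0), np.float64(0.0), np.float64(0.0), np.float64(0.0)]
140 [np.float64(0.0), np.float64(0.0), np.float64(0.0), np.float64(0.0)]
160 [np.float64(0.0), np.float64(0.0), np.float64(0.0), np.float64(0.0)]
```

```bash
cat >> sim.py <<'E'
def bstep(q,p,M,w=1.0,reg=1e-3):
    lo=np.maximum(LO,q-VM*.1)-1e-6;hi=np.minimum(HI,q+VM*.1)+1e-6
    W=np.r_[1,1,1,w,w,w]
    q0=np.clip(q,lo+1e-7,hi-1e-7)
    f=least_squares(lambda x:np.r_[W*err(x,p,M),reg*(x-q0)],q0,bounds=(lo,hi)); return f.x
def brow(q,x,y,z,s,**k):
    p,M=F(q); return bstep(q,p+M.apply(np.array([x,y,z])*10),M*R.from_rotvec([0,0,s]),**k)
E
python3 - <<'E'
from sim import *
for w in (.2,.5,1):
    q=D[4,:7].copy()
    for i in range(2): q=brow(q,-3.0,-2.6,0,0,w=w)
    p,M=F(q);print(w,np.round(q,2),np.round(p),M.as_matrix()[:,2].round(3))
    q=D[5,:7].copy()
    for i in range(3): q=brow(q,-3.7,-3.3,0,0,w=w)
    p,M=F(q);print(w,np.round(q,2),np.round(p),M.as_matrix()[:,2].round(3))
# inner boundary sim
for w in (.2,.5,1):
  q=D[2,:7].copy(); p,M=F(q)
  a=np.arctan2(p[1],p[0])
  for i in range(20):
    p,M=F(q); v=M.inv().apply([-np.cos(a),-np.sin(a),0]); v[2]=0; v=v/np.linalg.norm(v)*4.9
    q=brow(q,*v,0,w=w)
    if i%4==3: p,M=F(q);t=M.as_matrix()[:,2];print(w,i,np.round(q,2),np.round(p),np.degrees(np.arccos(-t[2])).round(1),(t[:2]@[np.cos(a),np.sin(a)]).round(2))
E
```

```text
0.2 [ 0.5   1.21  0.5   0.18 -0.48  1.61  2.3 ] [ 803. -513.  271.] [ 0.141 -0.087 -0.986]
0.2 [ 0.51  1.22  0.28  0.18 -0.25  1.43  2.29] [ 852. -539.  263.] [ 0.252 -0.175 -0.952]
0.5 [ 0.5   1.22  0.5   0.18 -0.48  1.69  2.3 ] [ 779. -498.  260.] [ 0.065 -0.038 -0.997]
0.5 [ 0.51  1.24  0.28  0.18 -0.25  1.6   2.29] [ 804. -509.  238.] [ 0.105 -0.083 -0.991]
1 [ 0.5   1.22  0.5   0.18 -0.48  1.73  2.3 ] [ 766. -490.  255.] [ 0.027 -0.014 -1.   ]
1 [ 0.51  1.25  0.28  0.18 -0.25  1.68  2.29] [ 779. -493.  227.] [ 0.03  -0.035 -0.999]
0.2 3 [ 0.6   0.39 -0.05  2.37  0.05  0.39  2.23] [ 284. -214.  150.] 0.0 0.0
0.2 7 [ 1.25  0.36 -0.9   2.47  0.29  0.73  1.81] [ 157. -119.  187.] 15.8 -0.27
0.2 11 [ 1.79 -0.01 -1.25  2.47 -0.05  1.18  2.28] [ 47. -34. 290.] 28.8 -0.48
0.2 15 [ 1.34 -0.37 -0.45  2.47  0.02  1.68  2.65] [-70.  50. 389.] 39.5 -0.64
0.2 19 [ 1.37 -0.37 -0.11  2.43  0.39  1.98  2.92] [-176.   82.  487.] 57.1 -0.83
0.5 3 [ 0.6   0.39 -0.05  2.37  0.05  0.39  2.23] [ 284. -214.  150.] 0.0 0.0
0.5 7 [ 1.27  0.21 -0.87  2.47  0.24  0.64  1.92] [ 188. -140.  207.] 5.7 -0.1
0.5 11 [ 1.59 -0.35 -0.74  2.47 -0.2   1.11  2.71] [ 86. -55. 300.] 9.8 -0.17
0.5 15 [ 0.94 -0.37 -0.16  2.47 -0.04  1.35  2.52] [  2. -24. 332.] 18.2 -0.31
0.5 19 [ 1.27 -0.37  0.06  2.47  0.22  1.48  2.94] [-105.  -13.  353.] 27.0 -0.44
1 3 [ 0.6   0.39 -0.05  2.37  0.05  0.39  2.23] [ 284. -214.  150.] 0.0 0.0
1 7 [ 1.27  0.16 -0.84  2.47  0.19  0.61  1.99] [ 200. -149.  217.] 1.7 -0.03
1 11 [ 1.32 -0.37 -0.52  2.47 -0.2   1.06  2.64] [101. -68. 307.] 3.1 -0.05
1 15 [ 0.86 -0.37 -0.16  2.47 -0.06  1.15  2.45] [ 62. -65. 317.] 6.3 -0.11
1 19 [ 1.32 -0.37 -0.08  2.47  0.04  1.19  2.94] [-16. -85. 320.] 9.4 -0.16
```

```bash
cat > pl.py <<'E'
from h import *
import sim
def simrows(q,rows,every=5):
    for i,r in enumerate(rows):
        q=sim.brow(q,r['x'],r['y'],r['z'],r['spin'])
        if i%every==every-1 or i==len(rows)-1:
            p,M=sim.F(q); print('  sim',i+1,np.round(q,2),np.round(p),M.as_euler('xyz').round(3))
    return q
def mk(target,dyaw,start,dec=1,step=48):
    import io,contextlib
    b=io.StringIO()
    with contextlib.redirect_stdout(b): e=plan(np.array(target,float),dyaw,dec,start,step)
    out=b.getvalue(); print(out,end=''); rows=sum([json.loads(l) for l in out.split('\n') if l],[])
    return rows,e
def now():
    s=ctrl.read_state(); return np.array(s['qpos']),(np.array(s['eef_pos']),np.array(s['tool_rot']))
E
python3 - <<'E'
from pl import *
q,st=now(); print(q,st)
rows,e=mk([645,111,200],1.32,st); print(e)
q=simrows(q,rows)
E
```

```text
[ 0.76791683  1.13688332 -1.09682121  0.64933282  0.97334842  1.62365293
  1.96887128] (array([ 738.33570164, -457.32221686,  240.89498524]), array([-3.10277997,  0.01809496, -2.9427136 ]))
[{"x": -0.2, "y": 4.4, "z": 0.1, "spin": -0.102}, {"x": -0.6, "y": 4.4, "z": 0.1, "spin": -0.102}, {"x": -1.0, "y": 4.3, "z": 0.2, "spin": -0.102}, {"x": -1.5, "y": 4.2, "z": 0.1, "spin": -0.102}, {"x": -1.9, "y": 4.0, "z": 0.2, "spin": -0.102}]
[{"x": -2.3, "y": 3.8, "z": 0.1, "spin": -0.102}, {"x": -2.7, "y": 3.5, "z": 0.2, "spin": -0.102}, {"x": -3.0, "y": 3.3, "z": 0.1, "spin": -0.102}, {"x": -3.3, "y": 2.9, "z": 0.2, "spin": -0.102}, {"x": -3.6, "y": 2.6, "z": 0.1, "spin": -0.102}]
[{"x": -3.9, "y": 2.2, "z": 0.2, "spin": -0.102}, {"x": -4.1, "y": 1.8, "z": 0.1, "spin": -0.102}, {"x": -4.2, "y": 1.3, "z": 0.2, "spin": -0.102}]
(array([645.40877551, 110.52793347, 199.92650211]), array([-3.11461724, -0.03326083, -1.61751349]))
  sim 5 [ 0.77  1.02 -1.22  1.24  0.98  1.45  1.94] [ 703. -239.  225.] [-3.099e+00 -3.000e-03 -2.433e+00]
  sim 10 [ 0.57  0.96 -1.25  1.5   0.97  1.36  2.02] [666. -21. 210.] [-3.106 -0.024 -1.923]
  sim 13 [ 0.37  0.97 -1.25  1.54  0.98  1.34  2.1 ] [645. 111. 200.] [-3.115 -0.033 -1.618]
```

```bash
cat > t1.py <<'E'
from pl import *
import contextlib,io,sys
q,st=now()
def go(q,target,dyaw):
    p,M=sim.F(q)
    with contextlib.redirect_stdout(io.StringIO()):
        rows,e=mk(target,dyaw,(p,M.as_euler('xyz')))
    for r in rows: q=sim.brow(q,r['x'],r['y'],r['z'],r['spin'])
    p,M=sim.F(q); print('go',len(rows),np.round(q,2),np.round(p),M.as_euler('xyz').round(3)); return q
q=go(q,[645,111,200],1.32)
qq=q
for az in (-60,-75,-90):
  for z in (250,400):
    a=np.radians(az); q=qq
    yawt=a+np.pi/2-0 # tool y=(sin yaw,-cos yaw) = (cos a, sin a) -> yaw=a+90
    yaw0=-1.62
    d=(yawt-yaw0); 
    # choose +/-: from 176deg to az: 
    print('AZ',az,z,'dyaw',d,d-2*np.pi)
    for dd in (d,d-2*np.pi):
        q=go(qq,[600,-100,250],dd*.3); q=go(q,[620*np.cos(a),620*np.sin(a),z],dd*.5); q=go(q,[800*np.cos(a),800*np.sin(a),z],dd*.2)
        for i in range(60):
            q=sim.brow(q,0,5,0,0)
            if i%10==9:
                p,M=sim.F(q);m=M.as_matrix();print('   ',i+1,np.round(q,2),np.round(p),'t el',np.degrees(np.arcsin(-m[2,2])).round(1),'az',np.degrees(np.arctan2(m[1,2],m[0,2])).round(), 'n el',np.degrees(np.arcsin(m[2,1])).round(1),'wx',m[2,0].round(2))
E
python3 t1.py
```

```text
go 13 [ 0.37  0.97 -1.25  1.54  0.98  1.34  2.1 ] [645. 111. 200.] [-3.115 -0.033 -1.618]
AZ -60 250 dyaw 2.1435987755982993 -4.139586531581287
go 5 [ 0.72  0.85 -1.25  1.73  0.92  1.24  2.94] [586. -65. 218.] [-3.14  -0.063 -0.992]
go 12 [ 0.94  0.72 -0.15  2.45  2.6   0.23  2.94] [ 258. -335.   32.] [ 2.995e+00 -1.100e-01  2.000e-03]
go 10 [0.89 0.74 0.17 2.23 3.69 0.23 2.42] [ 283. -490.   48.] [ 2.783 -0.062  0.43 ]
    10 [0.91 0.9  0.27 1.78 4.24 0.23 1.85] [ 367. -709.   58.] t el 57.4 az -59.0 n el 32.3 wx 0.07
    20 [0.92 0.91 0.31 1.54 4.24 0.23 1.81] [ 415. -843.  162.] t el 43.8 az -61.0 n el 45.9 wx 0.07
    30 [0.92 0.81 0.36 1.4  4.24 0.23 1.78] [ 432. -915.  337.] t el 30.4 az -62.0 n el 59.2 wx 0.08
    40 [0.9  0.66 0.43 1.32 4.24 0.23 1.77] [ 420. -929.  544.] t el 17.3 az -63.0 n el 72.1 wx 0.08
    50 [0.84 0.48 0.52 1.28 4.24 0.23 1.76] [ 383. -889.  757.] t el 4.4 az -64.0 n el 83.8 wx 0.08
    60 [0.69 0.29 0.71 1.27 4.24 0.23 1.75] [ 323. -800.  957.] t el -8.3 az -65.0 n el 80.6 wx 0.08
go 9 [ 0.71  0.74 -1.08  1.63  0.74  1.2   1.31] [ 600. -100.  250.] [-
[... 9432 characters left out ...]
 400.] [ 3.107 -0.025  0.007]
    10 [ 1.48  1.22  1.11  0.18 -1.1   1.68  0.08] [   5. -943.  300.] t el 80.6 az -81.0 n el 9.3 wx 0.02
    20 [ 1.48  1.25  1.1   0.18 -1.1   1.49  0.08] [    7. -1006.   280.] t el 71.7 az -85.0 n el 18.2 wx 0.02
    30 [ 1.48  1.22  1.09  0.18 -1.1   1.37  0.08] [    6. -1046.   332.] t el 62.9 az -87.0 n el 27.1 wx 0.02
    40 [ 1.48  1.14  1.09  0.18 -1.1   1.29  0.08] [    4. -1064.   428.] t el 54.2 az -88.0 n el 35.7 wx 0.02
    50 [ 1.48  1.03  1.1   0.18 -1.1   1.25  0.08] [ 1.00e+00 -1.06e+03  5.50e+02] t el 45.7 az -88.0 n el 44.2 wx 0.02
    60 [ 1.48  0.91  1.11  0.18 -1.1   1.23  0.08] [   -2. -1032.   683.] t el 37.4 az -89.0 n el 52.6 wx 0.02
```

```bash
cat > t2.py <<'E'
from pl import *
exec(open('t1.py').read().split("qq=q")[0])
qq=q
for az in (-65,-80):
    a=np.radians(az); dd=a+np.pi/2+1.62-2*np.pi
    q=go(qq,[600,-100,250],dd*.3); q=go(q,[620*np.cos(a),620*np.sin(a),280],dd*.5); q=go(q,[800*np.cos(a),800*np.sin(a),300],dd*.2)
    for i in range(52): q=sim.brow(q,0,5,0,0)
    p,M=sim.F(q); print('tilted',np.round(q,2),np.round(p),np.degrees(np.arcsin(M.as_matrix()[2,1])))
    m=M.as_matrix(); n=m[:,1];pz=-m[:,2];px=m[:,0]*1.0
    px=np.cross(n,pz); print('px',px)
    for H in (150,):
        lab=np.array([508,-208,25+H]); tcp=lab-4*n-(22+37.5)*px-3*pz
        print(tcp)
        q2=go(q,(p+tcp)/2,0);q2=go(q2,tcp,0)
E
python3 t2.py
```

```text
go 13 [ 0.37  0.97 -1.25  1.54  0.98  1.34  2.1 ] [645. 111. 200.] [-3.115 -0.033 -1.618]
go 10 [ 0.7   0.74 -1.07  1.63  0.74  1.19  1.28] [ 599. -100.  250.] [-3.102  0.016 -2.887]
go 16 [ 1.42  0.56 -0.53  1.58  0.31  1.05  0.52] [ 262. -562.  280.] [3.107 0.026 1.284]
go 7 [ 1.21  0.83 -0.28  0.92  0.21  1.37 -0.15] [ 339. -725.  300.] [ 3.1   -0.008  0.437]
tilted [ 1.04  1.02  1.12  0.18 -1.1   1.24  0.08] [ 447. -962.  567.] 45.800632179667915
px [-0.90596167 -0.42328609 -0.00789586]
[ 561.67025059 -182.22013916  170.51079324]
go 10 [ 0.2   0.53  0.76  1.73 -0.35  0.27 -0.09] [ 517. -597.  390.] [ 2.354 -0.008  0.437]
go 10 [-0.84  1.03  1.27  2.12 -1.1   0.29 -0.14] [ 578. -177.  200.] [2.371e+00 1.000e-03 4.280e-01]
go 10 [ 0.7   0.73 -1.05  1.63  0.72  1.18  1.22] [ 600. -100.  250.] [-3.103  0.019 -2.967]
go 17 [ 1.67  0.56 -0.51  1.57  0.29  1.05  0.6 ] [ 108. -611.  280.] [3.103 0.018 1.072]
go 7 [ 1.47  0.83 -0.25  0.92  0.17  1.37 -0.13] [ 139. -788.  300.] [ 3.103 -0.019  0.176]
tilted [ 1.31  1.02  1.1   0.18 -1.1   1.24  0.08] [  182. -1046.   563.] 45.597009356312
px [-0.98437063 -0.17519464 -0.01792465]
[ 566.54281472 -196.91579776  171.11035922]
go 11 [ 0.25  0.52  0.89  1.8  -0.3   0.27 -0.22] [ 380. -650.  390.] [ 2.358 -0.018  0.176]
go 12 [-0.82  1.18  1.32  2.02 -0.86  0.47 -0.63] [ 568. -197.  174.] [ 2.36  -0.017  0.175]
```

The simulation matches the real behaviour. Pushing along tool +y at the outer reach limit adds about 0.9° per row, so roughly 50 rows give 45°.

The plan is to grasp upright with tool +y along the label normal, carry the plate to azimuth -80° with the label facing outward, ratchet the tilt there, and return over the pad.

```bash
python3 -m crank '[{"x": -0.2, "y": 4.4, "z": 0.1, "spin": -0.102}, {"x": -0.6, "y": 4.4, "z": 0.1, "spin": -0.102}, {"x": -1.0, "y": 4.3, "z": 0.2, "spin": -0.102}, {"x": -1.5, "y": 4.2, "z": 0.1, "spin": -0.102}, {"x": -1.9, "y": 4.0, "z": 0.2, "spin": -0.102}]' 100
```

```text
clock: 7.35
eef_pos: [709.2, -242.4, 227.3]
tool_rot: [-3.09, 0.002, -2.442]
force: [0.6, 0.3, 0.6]
width: 72.4
```

```bash
python3 -m crank '[{"x": -2.3, "y": 3.8, "z": 0.1, "spin": -0.102}, {"x": -2.7, "y": 3.5, "z": 0.2, "spin": -0.102}, {"x": -3.0, "y": 3.3, "z": 0.1, "spin": -0.102}, {"x": -3.3, "y": 2.9, "z": 0.2, "spin": -0.102}, {"x": -3.6, "y": 2.6, "z": 0.1, "spin": -0.102}]'
```

```text
clock: 7.85
eef_pos: [675.9, -23.4, 210.8]
tool_rot: [-3.096, -0.023, -1.932]
force: [0.6, -0.1, -0.1]
width: 85.4
```

```bash
python3 -m crank '[{"x": -3.9, "y": 2.2, "z": 0.2, "spin": -0.102}, {"x": -4.1, "y": 1.8, "z": 0.1, "spin": -0.102}, {"x": -4.2, "y": 1.3, "z": 0.2, "spin": -0.102},{"x": 0, "y": 0, "z": 0, "spin": 0}]'; python3 - <<'E'
from pl import *
q,st=now();print(q.round(2),st)
M=rot(st[1]);print(M.round(3))
c=vision.calibration('wrist');im=vision.get_image('wrist');cv2.imwrite('pics/w1.png',im)
tops=[np.array([646.1,132.6,80])+d*np.array([.066,.998,0]) for d in (-55,20,41)]+[np.array([646.1,132.6,66])+55*np.array([.066,.998,0])]
print(proj(c,tops).round(1)); cv2.imwrite('pics/t2.png',vision.get_image('top'))
E
```

```text
clock: 8.25
eef_pos: [654.1, 116.3, 201.0]
tool_rot: [-3.106, -0.029, -1.616]
force: [0.1, 0.4, -0.3]
width: 85.7
[ 0.35  0.95 -1.21  1.52  0.95  1.32  2.12] (array([654.14561195, 116.33016605, 200.95537626]), array([-3.10628566, -0.02924126, -1.61623638]))
[[-0.045 -0.998  0.034]
 [-0.999  0.044 -0.031]
 [ 0.029 -0.035 -0.999]]
[[297.6 163.2]
 [294.7 246.6]
 [294.  268.1]
 [293.5 275.4]]
```

View pics/w1.png

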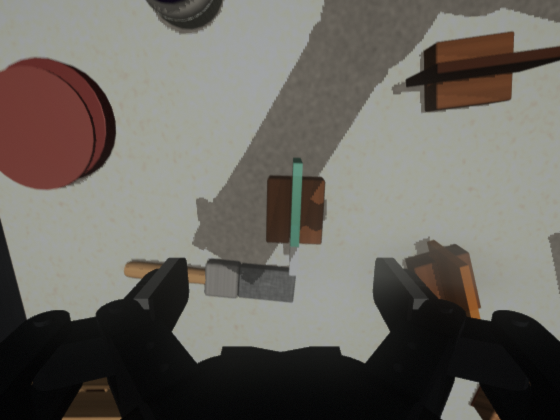

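The wrist view matches the prediction: teal top edge from (297,158) to (295,246), the frosted end below it near (294,265), and the stand centred at (296,210). I'll descend on the clear end.

```bash
python3 - <<'E'
from pl import *
q,st=now()
rows,e=mk([645.2,110.3,42],-.022,st,2,42); print(e)
simrows(q,rows)
E
```

```text
[{"x": -0.16, "y": 0.42, "z": 3.94, "spin": 0.005}, {"x": -0.16, "y": 0.42, "z": 3.94, "spin": 0.005}, {"x": -0.16, "y": 0.43, "z": 3.95, "spin": 0.005}, {"x": -0.15, "y": 0.42, "z": 3.94, "spin": 0.005}]
(array([645.22235993, 110.28958186,  42.01385045]), array([-3.10460294, -0.03431911, -1.64738012]))
  sim 4 [ 0.32  1.12 -1.08  1.65  1.15  1.11  1.95] [645. 110.  42.] [-3.105 -0.034 -1.647]
```

```bash
python3 -m crank '[{"x": -0.2, "y": 0.6, "z": 3.9, "spin": 0.01}, {"x": -0.2, "y": 0.5, "z": 3.9, "spin": 0.01}, {"x": -0.2, "y": 0.5, "z": 3.0, "spin": 0}, {"x": 0, "y": 0, "z": 2.5, "spin": 0},{"x": 0, "y": 0, "z": 0, "spin": 0}]'; python3 - <<'E'
from pl import *
q,st=now(); print(st)
rows,e=mk([645.2,110.3,42],0,st,2,42)
c=vision.calibration('wrist');im=vision.get_image('wrist');cv2.imwrite('pics/w2.png',im)
tops=[np.array([646.1,132.6,80])+d*np.array([.066,.998,0]) for d in (-55,-22,20,41)]
print(proj(c,tops).round(1)); 
E
```

```text
clock: 8.85
eef_pos: [643.4, 105.4, 62.5]
tool_rot: [-3.111, -0.039, -1.652]
force: [0.2, 0.1, 0.6]
width: 85.4
(array([643.41791046, 105.42456421,  62.50542094]), array([-3.11061408, -0.03891036, -1.65244271]))
[{"x": -0.58, "y": -0.07, "z": 2.03, "spin": 0.0}]
[[276.6 217.8]
 [277.8 288.9]
 [279.3 369.1]
 [280.  405.5]]
```

View pics/w2.png

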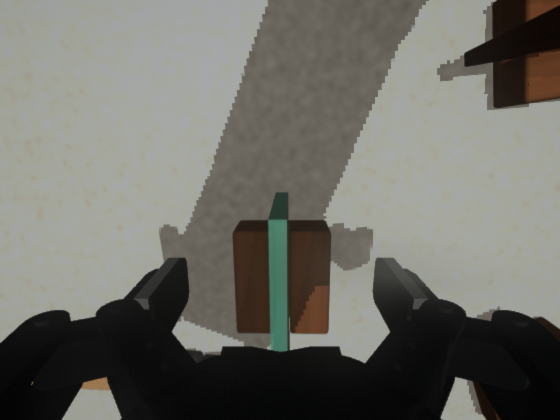

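The plate's top edge sits at u≈279 and the jaw midpoint at u≈280, so it is centred. I'll lower the last 20 mm and close.

```bash
python3 -m crank '[{"x": -0.2, "y": 0, "z": 2.0, "spin": 0},{"x": 0, "y": 0, "z": 0, "spin": 0}]'
```

```text
clock: 9.1
eef_pos: [645.0, 109.4, 45.4]
tool_rot: [-3.107, -0.036, -1.65]
force: [-1.1, 0.1, -1.1]
width: 85.3
```

```bash
python3 -m crank '[{"x": 0, "y": 0, "z": 0, "spin": 0},{"x": 0, "y": 0, "z": 0, "spin": 0},{"x": 0, "y": 0, "z": 0, "spin": 0},{"x": 0, "y": 0, "z": 0, "spin": 0},{"x": 0, "y": 0, "z": 0, "spin": 0}]' 0
```

```text
clock: 9.6
eef_pos: [645.1, 110.5, 46.8]
tool_rot: [-3.105, -0.035, -1.648]
force: [0.2, 1.2, -0.0]
width: 12.0
```

```bash
python3 -m crank '[{"x": 0, "y": 0, "z": 0, "spin": 0},{"x": 0, "y": 0, "z": 0, "spin": 0},{"x": 0, "y": 0, "z": 0, "spin": 0}]'; python3 - <<'E'
from pl import *
q,st=now(); print(q.round(2),st)
cv2.imwrite('pics/w3.png',vision.get_image('wrist'));
E
```

```text
clock: 9.9
eef_pos: [644.5, 110.6, 46.8]
tool_rot: [-3.106, -0.035, -1.648]
force: [-2.9, -1.5, 5.8]
width: 7.3
[ 0.32  1.11 -1.08  1.65  1.14  1.12  1.95] (array([644.47608683, 110.59426041,  46.79739588]), array([-3.10636838, -0.03514932, -1.64788449]))
```

View pics/w3.png

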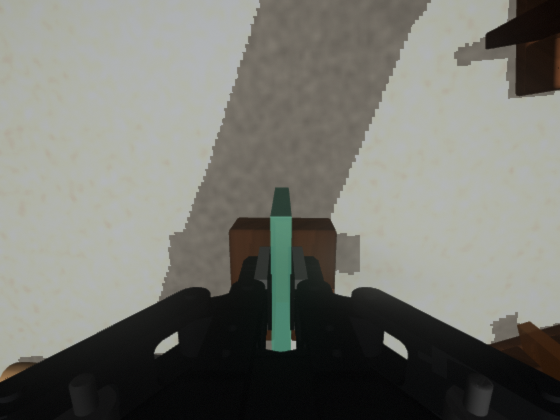

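The fingers hold the clear end, width 7.3 mm. Lifting straight up.

```bash
python3 - <<'E'
from pl import *
q,st=now()
mk([644.9,110.6,127],0,st,2,20)
E
```

```text
[{"x": 0.05, "y": -0.06, "z": -1.6, "spin": 0.0}, {"x": 0.06, "y": -0.07, "z": -1.6, "spin": 0.0}, {"x": 0.05, "y": -0.06, "z": -1.6, "spin": 0.0}, {"x": 0.06, "y": -0.07, "z": -1.6, "spin": 0.0}, {"x": 0.05, "y": -0.06, "z": -1.61, "spin": 0.0}]
```

```bash
python3 -m crank '[{"x": 0.05, "y": -0.06, "z": -1.6, "spin": 0}, {"x": 0.06, "y": -0.06, "z": -1.6, "spin": 0}, {"x": 0.05, "y": -0.06, "z": -1.6, "spin": 0}, {"x": 0.06, "y": -0.06, "z": -1.6, "spin": 0}, {"x": 0.05, "y": -0.06, "z": -1.6, "spin": 0}]'
```

```text
clock: 10.45
eef_pos: [645.3, 110.6, 128.4]
tool_rot: [-3.105, -0.035, -1.648]
force: [-0.4, -0.9, -1.9]
width: 7.2
```

```bash
python3 -m crank '[{"x": 0.1, "y": -0.1, "z": -3, "spin": 0}, {"x": 0.1, "y": -0.1, "z": -3, "spin": 0},{"x": 0.1, "y": -0.1, "z": -3, "spin": 0}]'; python3 - <<'E'
from pl import *
q,st=now(); print(q.round(2),st)
cv2.imwrite('pics/s4.png',vision.get_image('side'))
cv2.imwrite('pics/t4.png',vision.get_image('top'))
E
```

```text
clock: 10.75
eef_pos: [644.6, 110.8, 218.7]
tool_rot: [-3.106, -0.035, -1.648]
force: [0.7, -1.1, -1.8]
width: 6.9
[ 0.35  0.9  -1.18  1.53  0.9   1.31  2.12] (array([644.64085532, 110.83906809, 218.69883096]), array([-3.10559274, -0.03461498, -1.64788568]))
```

View pics/s4.png

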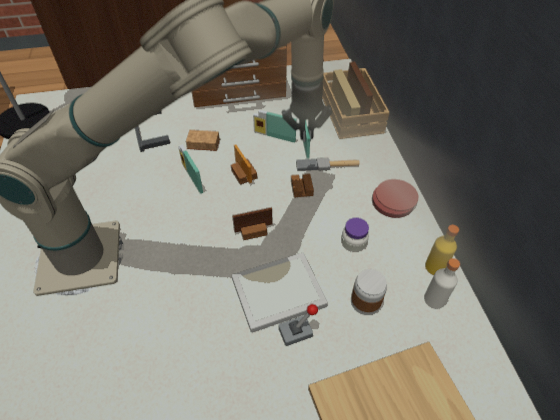

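View pics/t4.png

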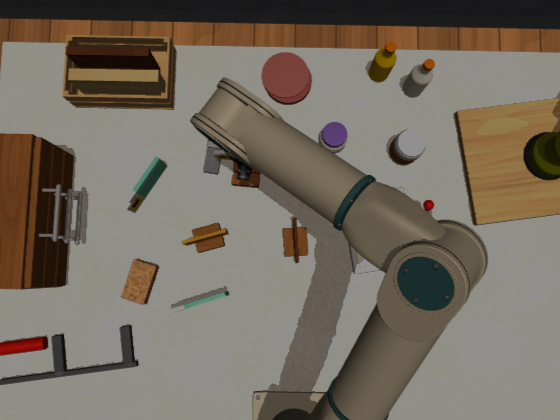

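The plate is lifted, visible at side-view (308,140). The stand at (302,186) is empty and the bystanders are unmoved. I'll re-simulate the carry, tilt and return from the actual state.

```bash
cat > t3.py <<'E'
exec(open('t1.py').read().split("q=go(q,[645")[0])
import sys
qq=q;p,M=sim.F(q);yaw0=M.as_euler('xyz')[2]
for az in (-70,-80,-90,-100):
    a=np.radians(az); dd=a+np.pi/2-yaw0-2*np.pi
    print('AZ',az,dd)
    q=go(qq,[600,-100,280],dd*.3); q=go(q,[620*np.cos(a),620*np.sin(a),290],dd*.5); q=go(q,[790*np.cos(a),790*np.sin(a),300],dd*.2)
    for i in range(53): q=sim.brow(q,0,5,0,0)
    p,M=sim.F(q); print('tilted',np.round(q,2),np.round(p),np.degrees(np.arcsin(M.as_matrix()[2,1])))
    m=M.as_matrix(); n=m[:,1];pz=-m[:,2];px=np.cross(n,pz)
    lab=np.array([508,-208,25+150]); tcp=lab-4*n-(22+37.5)*px-3*pz
    print(tcp)
    q2=go(q,.6*p+.4*tcp,0);q2=go(q2,.3*p+.7*tcp,0);q2=go(q2,tcp,0)
E
python3 t3.py
```

```text
AZ -70 -4.285782850796963
go 10 [ 0.68  0.66 -0.99  1.61  0.64  1.17  1.32] [ 600. -100.  280.] [-3.1    0.033 -2.937]
go 16 [ 1.45  0.53 -0.41  1.57  0.21  1.04  0.62] [ 212. -583.  290.] [3.091 0.017 1.201]
go 7 [ 1.27  0.8  -0.17  0.98  0.1   1.32 -0.09] [ 270. -742.  300.] [ 3.095 -0.027  0.348]
tilted [ 1.14  1.01  1.1   0.18 -1.1   1.23  0.08] [ 355. -997.  581.] 46.67312972491614
[ 563.84669293 -187.149928    171.58365887]
go 8 [ 0.45  0.52  0.68  1.56 -0.34  0.39 -0.04] [ 451. -703.  441.] [ 2.34  -0.026  0.348]
go 7 [-0.37  0.72  1.24  2.04 -1.1   0.23  0.3 ] [ 513. -429.  316.] [ 2.354 -0.02   0.341]
go 6 [-0.84  1.11  1.28  2.11 -1.1   0.33 -0.26] [ 570. -184.  181.] [ 2.358 -0.016  0.338]
AZ -80 -4.4603157759963965
go 10 [ 0.67  0.66 -0.98  1.61  0.63  1.17  1.28] [ 600. -100.  280.] [-3.101  0.035 -2.987]
go 16 [ 1.62  0.53 -0.4   1.57  0.2   1.04  0.68] [ 107. -610.  290.] [3.089 0.011 1.071]
go 7 [ 1.44  0.8  -0.15  0.97  0.08  1.33 -0.07] [ 138. -778.  300.] [ 3.1   -0.034  0.183]
tilted [ 1.31  1.01  1.09  0.18 -1.1   1.23  0.08] [  184. -1043.   577.] 46.40082727175
[... 1078 characters left out ...]
626395262
go 11 [ 0.66  0.65 -0.95  1.61  0.61  1.16  1.19] [ 600. -100.  280.] [-3.105  0.039 -3.088]
go 19 [ 1.91  0.53 -0.29  1.55  0.12  1.05  0.81] [-108. -611.  290.] [ 3.088 -0.005  0.782]
go 7 [ 1.74  0.81 -0.03  0.95 -0.02  1.35 -0.02] [-137. -778.  300.] [ 3.115 -0.046 -0.177]
tilted [ 1.68  1.02  1.07  0.18 -1.1   1.24  0.08] [ -197. -1043.   563.] 45.60473150392898
[ 566.8458642  -217.87027849  172.76575088]
go 10 [ 0.68  0.44  0.85  1.75 -0.24  0.34 -0.22] [ 103. -747.  432.] [ 2.359 -0.045 -0.177]
go 9 [-0.3   0.78  1.32  2.15 -0.48  0.26 -0.62] [ 342. -468.  293.] [ 2.363 -0.044 -0.179]
go 8 [-0.72  1.22  1.31  1.81 -0.53  0.75 -1.2 ] [ 567. -217.  173.] [ 2.363 -0.044 -0.179]
```

```bash
python3 - <<'E'
from pl import *
q,st=now()
r1,e=mk([600,-100,280],-1.39,st); r2,e=mk([0,-620,290],-2.31,e)
r3,e=mk([0,-790,300],-.93,e);print(e)
simrows(q,r1+r2+r3,6)
E
```

```text
[{"x": 2.2, "y": 0.3, "z": -0.5, "spin": 0.139}, {"x": 2.2, "y": -0.0, "z": -0.5, "spin": 0.139}, {"x": 2.2, "y": -0.3, "z": -0.5, "spin": 0.139}, {"x": 2.1, "y": -0.6, "z": -0.5, "spin": 0.139}, {"x": 2.0, "y": -0.9, "z": -0.5, "spin": 0.139}]
[{"x": 1.8, "y": -1.2, "z": -0.5, "spin": 0.139}, {"x": 1.6, "y": -1.4, "z": -0.5, "spin": 0.139}, {"x": 1.5, "y": -1.7, "z": -0.6, "spin": 0.139}, {"x": 1.2, "y": -1.8, "z": -0.5, "spin": 0.139}, {"x": 0.9, "y": -2.0, "z": -0.6, "spin": 0.139}]
[{"x": 3.8, "y": -2.7, "z": -0.1, "spin": 0.136}, {"x": 3.4, "y": -3.2, "z": -0.1, "spin": 0.136}, {"x": 3.0, "y": -3.6, "z": -0.1, "spin": 0.136}, {"x": 2.5, "y": -4.0, "z": -0.1, "spin": 0.136}, {"x": 1.9, "y": -4.3, "z": -0.1, "spin": 0.136}]
[{"x": 1.3, "y": -4.5, "z": -0.1, "spin": 0.136}, {"x": 0.7, "y": -4.6, "z": -0.1, "spin": 0.136}, {"x": 0.0, "y": -4.7, "z": -0.1, "spin": 0.136}, {"x": -0.6, "y": -4.6, "z": -0.1, "spin": 0.136}, {"x": -1.2, "y": -4.5, "z": -0.1, "spin": 0.136}]
[{"x": -1.8, "y": -4.3, "z": -0.1, "spin": 0.136}, {"x": -2.4, "y": -4.0, "z": -0.1, "spin": 0.136}, {"x": -2.9, "y
[... 568 characters left out ...]
pin": 0.133}]
(array([-5.13452014e-01, -7.89556552e+02,  3.00311187e+02]), array([ 3.10699672, -0.04068825,  0.00322948]))
  sim 6 [ 0.55  0.74 -1.06  1.61  0.74  1.2   1.56] [618. -15. 256.] [-3.089  0.011 -2.481]
  sim 12 [ 0.83  0.55 -0.93  1.75  0.54  1.06  1.12] [ 530. -162.  281.] [-3.114  0.046  2.974]
  sim 18 [ 1.35  0.35 -0.77  1.96  0.31  0.89  1.01] [ 317. -346.  285.] [3.127 0.051 2.157]
  sim 24 [ 1.68  0.42 -0.49  1.78  0.2   0.95  0.89] [ 106. -529.  289.] [3.094 0.024 1.341]
  sim 30 [ 1.68  0.63 -0.24  1.33  0.11  1.15  0.41] [  -0. -692.  295.] [ 3.091 -0.018  0.535]
  sim 34 [ 1.59  0.8  -0.1   0.96  0.03  1.34 -0.05] [  -0. -790.  300.] [ 3.107e+00 -4.100e-02  3.000e-03]
```

```bash
python3 -m crank '[{"x": 2.2, "y": 0.3, "z": -0.5, "spin": 0.139}, {"x": 2.2, "y": 0, "z": -0.5, "spin": 0.139}, {"x": 2.2, "y": -0.3, "z": -0.5, "spin": 0.139}, {"x": 2.1, "y": -0.6, "z": -0.5, "spin": 0.139}, {"x": 2.0, "y": -0.9, "z": -0.5, "spin": 0.139}]'
```

```text
clock: 11.35
eef_pos: [619.7, 3.1, 244.8]
tool_rot: [-3.092, -0.005, -2.348]
force: [0.8, 0.0, -1.9]
width: 7.1
```

```bash
python3 -m crank '[{"x": 1.8, "y": -1.2, "z": -0.5, "spin": 0.139}, {"x": 1.6, "y": -1.4, "z": -0.5, "spin": 0.139}, {"x": 1.5, "y": -1.7, "z": -0.6, "spin": 0.139}, {"x": 1.2, "y": -1.8, "z": -0.5, "spin": 0.139}, {"x": 0.9, "y": -2.0, "z": -0.6, "spin": 0.139}]'
```

```text
clock: 11.85
eef_pos: [597.7, -102.8, 275.0]
tool_rot: [-3.101, 0.028, -3.042]
force: [-0.2, -0.3, -0.8]
width: 7.3
```

```bash
python3 -m crank '[{"x": 3.8, "y": -2.7, "z": -0.1, "spin": 0.136}, {"x": 3.4, "y": -3.2, "z": -0.1, "spin": 0.136}, {"x": 3.0, "y": -3.6, "z": -0.1, "spin": 0.136}, {"x": 2.5, "y": -4.0, "z": -0.1, "spin": 0.136}, {"x": 1.9, "y": -4.3, "z": -0.1, "spin": 0.136}]'
```

```text
clock: 12.35
eef_pos: [419.4, -256.1, 280.0]
tool_rot: [-3.128, 0.047, 2.561]
force: [-0.6, -1.1, -2.0]
width: 7.4
```

```bash
python3 -m crank '[{"x": 1.3, "y": -4.5, "z": -0.1, "spin": 0.136}, {"x": 0.7, "y": -4.6, "z": -0.1, "spin": 0.136}, {"x": 0.0, "y": -4.7, "z": -0.1, "spin": 0.136}, {"x": -0.6, "y": -4.6, "z": -0.1, "spin": 0.136}, {"x": -1.2, "y": -4.5, "z": -0.1, "spin": 0.136}]'; python3 - <<'E'
from pl import *
q,st=now(); print(q.round(2),st)
r2,e=mk([0,-620,290],-1.05,st)
r3,e=mk([0,-790,300],-.93,e);print(e)
E
```

```text
clock: 12.85
eef_pos: [243.2, -408.5, 285.2]
tool_rot: [3.122, 0.046, 1.88]
force: [0.6, 0.2, -1.7]
width: 7.0
[ 1.52  0.35 -0.72  1.94  0.3   0.9   0.96] (array([ 243.24242485, -408.53764293,  285.15879453]), array([3.12195242, 0.04570127, 1.87999427]))
[{"x": -1.6, "y": -3.7, "z": -0.1, "spin": 0.131}, {"x": -2.1, "y": -3.5, "z": -0.1, "spin": 0.131}, {"x": -2.5, "y": -3.2, "z": -0.0, "spin": 0.131}, {"x": -2.9, "y": -2.8, "z": -0.1, "spin": 0.131}, {"x": -3.2, "y": -2.4, "z": -0.0, "spin": 0.131}]
[{"x": -3.5, "y": -2.0, "z": -0.1, "spin": 0.131}, {"x": -3.7, "y": -1.5, "z": -0.0, "spin": 0.131}, {"x": -3.9, "y": -0.9, "z": -0.1, "spin": 0.131}]
[{"x": -1.8, "y": 1.6, "z": -0.0, "spin": 0.133}, {"x": -1.6, "y": 1.9, "z": -0.1, "spin": 0.133}, {"x": -1.3, "y": 2.1, "z": -0.0, "spin": 0.133}, {"x": -1.0, "y": 2.2, "z": -0.1, "spin": 0.133}, {"x": -0.7, "y": 2.3, "z": -0.0, "spin": 0.133}]
[{"x": -0.4, "y": 2.4, "z": -0.1, "spin": 0.133}, {"x": -0.1, "y": 2.4, "z": -0.0, "spin": 0.133}]
(array([ 1.60504832e-02, -7.89972408e+02,  2.99562719e+02]), array([ 3.10741981, -0.03614971, -0.09793905]))
```

```bash
python3 -m crank '[{"x": -1.6, "y": -3.7, "z": -0.1, "spin": 0.13}, {"x": -2.1, "y": -3.5, "z": -0.1, "spin": 0.13}, {"x": -2.5, "y": -3.2, "z": 0, "spin": 0.13}, {"x": -2.9, "y": -2.8, "z": -0.1, "spin": 0.13}, {"x": -3.2, "y": -2.4, "z": 0, "spin": 0.13}]'
```

```text
clock: 13.35
eef_pos: [92.2, -542.0, 288.1]
tool_rot: [3.098, 0.024, 1.23]
force: [0.5, -1.2, -2.1]
width: 7.2
```

```bash
python3 -m crank '[{"x": -3.5, "y": -2.0, "z": -0.1, "spin": 0.13}, {"x": -3.7, "y": -1.5, "z": 0, "spin": 0.13}, {"x": -3.9, "y": -0.9, "z": -0.1, "spin": 0.13}]'
```

```text
clock: 13.65
eef_pos: [2.4, -621.7, 289.7]
tool_rot: [3.093, 0.005, 0.84]
force: [0.0, -1.5, -1.0]
width: 6.7
```

```bash
python3 -m crank '[{"x": -1.8, "y": 1.6, "z": 0, "spin": 0.12}, {"x": -1.6, "y": 1.9, "z": -0.1, "spin": 0.12}, {"x": -1.3, "y": 2.1, "z": 0, "spin": 0.12}, {"x": -1.0, "y": 2.2, "z": -0.1, "spin": 0.12}, {"x": -0.7, "y": 2.3, "z": 0, "spin": 0.12}]'
```

```text
clock: 14.15
eef_pos: [9.0, -743.5, 296.4]
tool_rot: [3.099, -0.024, 0.242]
force: [-1.0, -0.0, -0.9]
width: 7.4
```

```bash
python3 -m crank '[{"x": -0.4, "y": 2.4, "z": -0.1, "spin": 0.12}, {"x": -0.1, "y": 2.4, "z": 0, "spin": 0.12},{"x": 0, "y": 4, "z": 0, "spin": 0}]'; python3 - <<'E'
from pl import *
q,st=now(); print(q.round(2),st)
for i in range(53):
    q=sim.brow(q,0,5,0,0)
    if i%6==5:
        p,M=sim.F(q);m=M.as_matrix();print(i+1,q.round(2),p.round(),'n el',np.degrees(np.arcsin(m[2,1])).round(1),'x el',np.degrees(np.arcsin(m[2,0])).round(1))
E
```

```text
clock: 14.45
eef_pos: [14.0, -830.2, 301.3]
tool_rot: [3.107, -0.033, 0.005]
force: [0.7, -1.5, -0.8]
width: 7.2
[ 1.58  0.9  -0.13  0.76  0.07  1.45 -0.08] (array([  13.95273521, -830.15165427,  301.28040206]), array([ 3.10726527, -0.0333549 ,  0.00527414]))
6 [ 1.48  1.26  1.1   0.18 -1.1   1.69  0.07] [  14. -936.  256.] n el 5.9 x el 1.9
12 [ 1.48  1.3   1.09  0.18 -1.1   1.56  0.07] [  14. -977.  229.] n el 11.2 x el 2.0
18 [ 1.48  1.3   1.08  0.18 -1.1   1.47  0.07] [   13. -1009.   233.] n el 16.6 x el 2.0
24 [ 1.48  1.28  1.08  0.18 -1.1   1.39  0.07] [   11. -1035.   261.] n el 21.9 x el 2.0
30 [ 1.48  1.24  1.07  0.18 -1.1   1.34  0.07] [    9. -1055.   308.] n el 27.1 x el 2.0
36 [ 1.49  1.19  1.08  0.18 -1.1   1.3   0.07] [    6. -1067.   368.] n el 32.3 x el 2.0
42 [ 1.49  1.13  1.08  0.18 -1.1   1.27  0.08] [    4. -1071.   438.] n el 37.4 x el 2.0
48 [ 1.49  1.07  1.08  0.18 -1.1   1.25  0.08] [ 1.000e+00 -1.068e+03  5.140e+02] n el 42.5 x el 2.0
```

Everything is on track at 14.5 s. Now I'll ratchet the tilt.

```bash
python3 -m crank '[{"x": 0, "y": 5, "z": 0, "spin": 0},{"x": 0, "y": 5, "z": 0, "spin": 0},{"x": 0, "y": 5, "z": 0, "spin": 0},{"x": 0, "y": 5, "z": 0, "spin": 0},{"x": 0, "y": 5, "z": 0, "spin": 0}]'; python3 -c "
from h import *
s=ctrl.read_state();print(s['qpos'].round(2))"
```

```text
clock: 14.95
eef_pos: [27.7, -902.1, 285.1]
tool_rot: [3.093, -0.014, 0.06]
force: [0.9, 0.3, -1.2]
width: 7.0
[ 1.58  1.16 -0.7   0.24  0.64  1.74 -0.08]
```

```bash
python3 -m crank '[{"x": 0, "y": 5, "z": 0, "spin": 0},{"x": 0, "y": 5, "z": 0, "spin": 0},{"x": 0, "y": 5, "z": 0, "spin": 0},{"x": 0, "y": 5, "z": 0, "spin": 0},{"x": 0, "y": 5, "z": 0, "spin": 0}]'; python3 -c "
from h import *
s=ctrl.read_state();print(s['qpos'].round(2));print(np.degrees(np.arcsin(rot(s['tool_rot'])[2])))"
```

```text
clock: 15.45
eef_pos: [40.1, -951.8, 261.5]
tool_rot: [2.982, -0.014, 0.072]
force: [0.1, -0.1, -2.6]
width: 7.0
[ 1.54  1.2  -0.44  0.19  0.41  1.61 -0.04]
[  0.81374771   9.1258373  -80.83733521]
```

Tilt is building as predicted (9°). I'll continue.

```bash
python3 -m crank '[{"x": 0, "y": 5, "z": 0, "spin": 0},{"x": 0, "y": 5, "z": 0, "spin": 0},{"x": 0, "y": 5, "z": 0, "spin": 0},{"x": 0, "y": 5, "z": 0, "spin": 0},{"x": 0, "y": 5, "z": 0, "spin": 0}]'
```

```text
clock: 15.95
eef_pos: [43.2, -989.9, 254.3]
tool_rot: [2.886, -0.009, 0.068]
force: [-0.3, 0.3, -1.6]
width: 7.3
```

```bash
python3 -m crank '[{"x": 0, "y": 5, "z": 0, "spin": 0},{"x": 0, "y": 5, "z": 0, "spin": 0},{"x": 0, "y": 5, "z": 0, "spin": 0},{"x": 0, "y": 5, "z": 0, "spin": 0},{"x": 0, "y": 5, "z": 0, "spin": 0}]'; python3 -c "
from h import *
s=ctrl.read_state();print(s['qpos'].round(2));print(np.degrees(np.arcsin(rot(s['tool_rot'])[2])))"
```

```text
clock: 16.45
eef_pos: [50.7, -1045.4, 282.4]
tool_rot: [2.71, -0.004, 0.066]
force: [0.0, 0.1, -1.4]
width: 7.2
[ 1.44  1.27  1.1   0.19 -1.1   1.36  0.1 ]
[  0.23868497  24.70747869 -65.29121206]
```

```bash
python3 -m crank '[{"x": 0, "y": 5, "z": 0, "spin": 0},{"x": 0, "y": 5, "z": 0, "spin": 0},{"x": 0, "y": 5, "z": 0, "spin": 0},{"x": 0, "y": 5, "z": 0, "spin": 0},{"x": 0, "y": 5, "z": 0, "spin": 0}]'
```

```text
clock: 16.95
eef_pos: [56.9, -1086.4, 349.4]
tool_rot: [2.536, -0.002, 0.065]
force: [-0.2, 0.7, -1.6]
width: 7.2
```

```bash
python3 -m crank '[{"x": 0, "y": 5, "z": 0, "spin": 0},{"x": 0, "y": 5, "z": 0, "spin": 0},{"x": 0, "y": 5, "z": 0, "spin": 0},{"x": 0, "y": 5, "z": 0, "spin": 0},{"x": 0, "y": 5, "z": 0, "spin": 0}]'; python3 -c "
from h import *
s=ctrl.read_state();print(s['qpos'].round(2));print(np.degrees(np.arcsin(rot(s['tool_rot'])[2])))"
```

```text
clock: 17.45
eef_pos: [60.7, -1109.5, 440.4]
tool_rot: [2.374, 0.001, 0.064]
force: [0.4, 0.5, -2.5]
width: 7.4
[ 1.42  1.16  1.09  0.19 -1.1   1.13  0.1 ]
[-3.02019136e-02  4.39714659e+01 -4.60285182e+01]
```

Tilt is 44° now. Next is the return path over the pad.

```bash
cat > tgt.py <<'E'
from pl import *
q,st=now(); m=rot(st[1]); n=m[:,1];pz=-m[:,2];px=np.cross(n,pz)
print('n',n.round(3),'px',px.round(3))
lab=np.array([508,-208,25+150.]); tcp=lab-4*n-59.5*px+1.8*pz
E
python3 - <<'E'
exec(open('tgt.py').read())
print(tcp)
p0=st[0]
r1,e=mk(.6*p0+.4*tcp,0,st); r2,e=mk(.3*p0+.7*tcp,0,e); r3,e=mk(tcp,0,e);print(e)
simrows(q,r1+r2+r3,4)
E
```

```text
n [ 0.046 -0.718  0.694] px [-0.998 -0.064  0.001]
[ 567.11384999 -200.07830973  173.48686986]
[{"x": 2.5, "y": -3.6, "z": -1.8, "spin": 0.0}, {"x": 2.5, "y": -3.6, "z": -1.9, "spin": 0.0}, {"x": 2.5, "y": -3.6, "z": -1.8, "spin": 0.0}, {"x": 2.5, "y": -3.6, "z": -1.9, "spin": 0.0}, {"x": 2.5, "y": -3.6, "z": -1.8, "spin": 0.0}]
[{"x": 2.5, "y": -3.6, "z": -1.9, "spin": 0.0}, {"x": 2.5, "y": -3.7, "z": -1.8, "spin": 0.0}, {"x": 2.5, "y": -3.6, "z": -1.9, "spin": 0.0}, {"x": 2.5, "y": -3.7, "z": -1.8, "spin": 0.0}]
[{"x": 2.4, "y": -3.5, "z": -1.8, "spin": 0.0}, {"x": 2.4, "y": -3.5, "z": -1.8, "spin": 0.0}, {"x": 2.4, "y": -3.5, "z": -1.8, "spin": 0.0}, {"x": 2.4, "y": -3.5, "z": -1.8, "spin": 0.0}, {"x": 2.5, "y": -3.5, "z": -1.8, "spin": 0.0}]
[{"x": 2.4, "y": -3.5, "z": -1.8, "spin": 0.0}, {"x": 2.5, "y": -3.4, "z": -1.7, "spin": 0.0}]
[{"x": 2.4, "y": -3.5, "z": -1.8, "spin": 0.0}, {"x": 2.4, "y": -3.5, "z": -1.8, "spin": 0.0}, {"x": 2.4, "y": -3.5, "z": -1.8, "spin": 0.0}, {"x": 2.4, "y": -3.5, "z": -1.8, "spin": 0.0}, {"x": 2.4, "y": -3.5, "z": -1.8, "spin": 0.0}]
[{"x": 2.4, "y": -3.5, "z": -1.7, "spin": 0.0}, {"x": 2.5, "y": -3.5, "z": -1.8, "spin": 0.0}]
(array([ 567.46763661, -199.86898452,  173.67083515]), array([2.37414566e+00, 5.27122834e-04, 6.39375700e-02]))
  sim 4 [ 1.14  0.8   0.5   1.03 -0.43  0.64  0.11] [ 154. -984.  410.] [2.387e+00 1.000e-03 6.400e-02]
  sim 8 [ 0.79  0.62  0.62  1.55 -0.39  0.34 -0.01] [ 244. -822.  365.] [2.387e+00 1.000e-03 6.400e-02]
  sim 12 [ 0.27  0.65  0.99  1.88 -0.8   0.23  0.17] [ 331. -663.  321.] [2.388e+00 1.000e-03 6.300e-02]
  sim 16 [-0.19  0.81  1.23  2.04 -0.97  0.26  0.05] [ 420. -508.  277.] [2.388e+00 1.000e-03 6.300e-02]
  sim 20 [-0.54  1.    1.32  2.03 -0.78  0.41 -0.45] [ 506. -350.  234.] [2.388e+00 1.000e-03 6.300e-02]
  sim 23 [-0.72  1.13  1.32  1.91 -0.64  0.58 -0.82] [ 571. -233.  201.] [2.388e+00 1.000e-03 6.300e-02]
```

```bash
python3 -m crank '[{"x": 2.5, "y": -3.6, "z": -1.8, "spin": 0}, {"x": 2.5, "y": -3.6, "z": -1.9, "spin": 0}, {"x": 2.5, "y": -3.6, "z": -1.8, "spin": 0}, {"x": 2.5, "y": -3.6, "z": -1.9, "spin": 0}, {"x": 2.5, "y": -3.6, "z": -1.8, "spin": 0}]'; python3 - <<'E'
exec(open('tgt.py').read())
print(q.round(2),tcp)
r,e=mk(tcp,0,st); simrows(q,r,4)
E
```

```text
clock: 17.95
eef_pos: [154.3, -953.7, 399.8]
tool_rot: [2.364, -0.005, 0.063]
force: [1.3, -1.3, 0.6]
width: 7.5
n [ 0.042 -0.711  0.702] px [-0.998 -0.063 -0.005]
[ 0.91  0.88  1.02  1.2  -1.1   0.71  0.53] [ 567.12724775 -200.13035725  173.76416152]
[{"x": 2.4, "y": -3.6, "z": -1.8, "spin": 0.0}, {"x": 2.4, "y": -3.6, "z": -1.8, "spin": 0.0}, {"x": 2.4, "y": -3.6, "z": -1.8, "spin": 0.0}, {"x": 2.4, "y": -3.6, "z": -1.8, "spin": 0.0}, {"x": 2.4, "y": -3.6, "z": -1.8, "spin": 0.0}]
[{"x": 2.4, "y": -3.6, "z": -1.8, "spin": 0.0}, {"x": 2.4, "y": -3.5, "z": -1.8, "spin": 0.0}, {"x": 2.4, "y": -3.6, "z": -1.8, "spin": 0.0}, {"x": 2.4, "y": -3.5, "z": -1.8, "spin": 0.0}, {"x": 2.4, "y": -3.6, "z": -1.8, "spin": 0.0}]
[{"x": 2.4, "y": -3.5, "z": -1.9, "spin": 0.0}, {"x": 2.4, "y": -3.6, "z": -1.8, "spin": 0.0}, {"x": 2.4, "y": -3.5, "z": -1.9, "spin": 0.0}, {"x": 2.4, "y": -3.6, "z": -1.8, "spin": 0.0}, {"x": 2.5, "y": -3.5, "z": -1.9, "spin": 0.0}]
[{"x": 2.4, "y": -3.6, "z": -1.8, "spin": 0.0}, {"x": 2.5, "y": -3.5, "z": -1.9, "spin": 0.0}, {"x": 2.4, "y": -3.6, "z": -1.8, "spin": 0.0}, {"x": 2.5, "y": -3.5, "z": -1.9, "spin": 0.0}]
  sim 4 [ 0.59  0.71  0.97  1.67 -1.1   0.38  0.6 ] [ 241. -795.  350.] [ 2.364 -0.005  0.063]
  sim 8 [ 0.18  0.69  1.09  1.94 -1.1   0.23  0.43] [ 333. -639.  314.] [ 2.372e+00 -2.000e-03  6.000e-02]
  sim 12 [-0.26  0.86  1.29  2.08 -1.1   0.28  0.13] [ 422. -481.  271.] [ 2.374 -0.     0.059]
  sim 16 [-0.6   1.03  1.32  2.04 -0.74  0.41 -0.55] [ 510. -322.  226.] [ 2.374 -0.     0.059]
  sim 19 [-0.78  1.16  1.32  1.9  -0.61  0.61 -0.91] [ 577. -203.  192.] [ 2.374 -0.     0.059]
```

```bash
python3 -m crank '[{"x": 2.4, "y": -3.6, "z": -1.8, "spin": 0}, {"x": 2.4, "y": -3.6, "z": -1.8, "spin": 0}, {"x": 2.4, "y": -3.6, "z": -1.8, "spin": 0}, {"x": 2.4, "y": -3.6, "z": -1.8, "spin": 0}, {"x": 2.4, "y": -3.6, "z": -1.8, "spin": 0}]'
```

```text
clock: 18.45
eef_pos: [261.9, -755.3, 338.6]
tool_rot: [2.364, -0.005, 0.063]
force: [0.4, -0.6, -2.2]
width: 7.0
```

```bash
python3 -m crank '[{"x": 2.4, "y": -3.6, "z": -1.8, "spin": 0}, {"x": 2.4, "y": -3.5, "z": -1.8, "spin": 0}, {"x": 2.4, "y": -3.6, "z": -1.8, "spin": 0}, {"x": 2.4, "y": -3.5, "z": -1.8, "spin": 0}, {"x": 2.4, "y": -3.6, "z": -1.8, "spin": 0}]'; python3 - <<'E'
exec(open('tgt.py').read())
print(q.round(2),tcp)
r,e=mk(tcp,0,st,1,42); simrows(q,r,3)
E
```

```text
clock: 18.95
eef_pos: [376.2, -560.7, 289.7]
tool_rot: [2.382, 0.002, 0.055]
force: [1.4, 0.1, -3.1]
width: 7.1
n [ 0.041 -0.724  0.689] px [-0.998 -0.055  0.002]
[-0.04  0.75  1.19  2.03 -1.1   0.23  0.29] [ 567.17647106 -200.56669666  173.45686235]
[{"x": 1.9, "y": -3.0, "z": -1.4, "spin": 0.0}, {"x": 1.9, "y": -3.0, "z": -1.4, "spin": 0.0}, {"x": 1.9, "y": -3.0, "z": -1.4, "spin": 0.0}, {"x": 1.9, "y": -3.0, "z": -1.4, "spin": 0.0}, {"x": 1.9, "y": -3.0, "z": -1.4, "spin": 0.0}]
[{"x": 1.9, "y": -3.0, "z": -1.4, "spin": 0.0}, {"x": 1.9, "y": -3.1, "z": -1.4, "spin": 0.0}, {"x": 1.9, "y": -3.0, "z": -1.5, "spin": 0.0}, {"x": 2.0, "y": -3.1, "z": -1.4, "spin": 0.0}, {"x": 1.9, "y": -3.0, "z": -1.5, "spin": 0.0}]
[{"x": 2.0, "y": -3.1, "z": -1.4, "spin": 0.0}]
  sim 3 [-0.29  0.88  1.29  2.09 -1.1   0.28  0.09] [ 428. -463.  258.] [2.382e+00 2.000e-03 5.500e-02]
  sim 6 [-0.51  1.    1.32  2.09 -0.93  0.36 -0.29] [ 479. -366.  226.] [2.382e+00 2.000e-03 5.500e-02]
  sim 9 [-0.69  1.11  1.32  2.02 -0.76  0.48 -0.66] [ 532. -267.  194.] [2.382e+00 2.000e-03 5.600e-02]
  sim 11 [-0.78  1.19  1.32  1.93 -0.69  0.6  -0.86] [ 567. -201.  173.] [2.382e+00 2.000e-03 5.600e-02]
```

```bash
python3 -m crank '[{"x": 1.9, "y": -3.0, "z": -1.4, "spin": 0}, {"x": 1.9, "y": -3.0, "z": -1.4, "spin": 0}, {"x": 1.9, "y": -3.0, "z": -1.4, "spin": 0}, {"x": 1.9, "y": -3.0, "z": -1.4, "spin": 0}, {"x": 1.9, "y": -3.0, "z": -1.4, "spin": 0}]'
```

```text
clock: 19.45
eef_pos: [462.1, -398.5, 235.9]
tool_rot: [2.383, 0.003, 0.056]
force: [0.1, 0.4, -2.1]
width: 7.4
```

```bash
python3 -m crank '[{"x": 1.9, "y": -3.0, "z": -1.4, "spin": 0}, {"x": 1.9, "y": -3.0, "z": -1.4, "spin": 0}, {"x": 1.9, "y": -3.0, "z": -1.4, "spin": 0}, {"x": 1.9, "y": -3.0, "z": -1.4, "spin": 0}, {"x": 1.9, "y": -3.0, "z": -1.4, "spin": 0}]'; python3 - <<'E'
exec(open('tgt.py').read())
print(q.round(2),st,tcp)
r,e=mk(tcp,0,st,1,42); simrows(q,r,3)
for c in ('side','top','wrist'): cv2.imwrite(f'pics/{c}5.png',vision.get_image(c))
E
```

```text
clock: 19.95
eef_pos: [548.5, -236.1, 182.9]
tool_rot: [2.384, 0.002, 0.057]
force: [0.5, -0.9, -2.5]
width: 7.0
n [ 0.043 -0.725  0.687] px [-0.998 -0.057  0.002]
[-0.73  1.15  1.31  1.98 -0.72  0.53 -0.76] (array([ 548.46996924, -236.13991013,  182.90126344]), array([2.38374592e+00, 2.33666159e-03, 5.65851497e-02])) [ 567.16696322 -200.4992925   173.41890834]
[{"x": 2.1, "y": -3.2, "z": -1.7, "spin": 0.0}]
  sim 1 [-0.78  1.19  1.32  1.93 -0.69  0.6  -0.86] [ 567. -200.  173.] [2.384e+00 2.000e-03 5.700e-02]
```

View pics/side5.png

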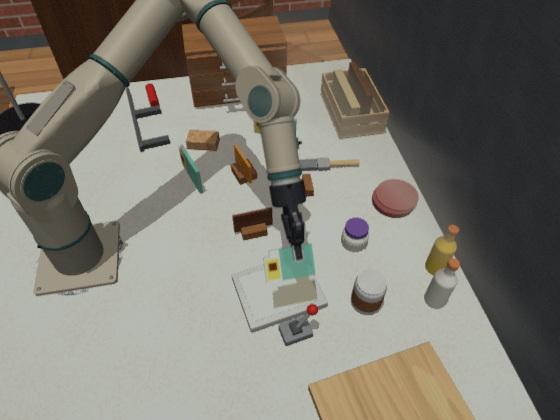

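View pics/top5.png

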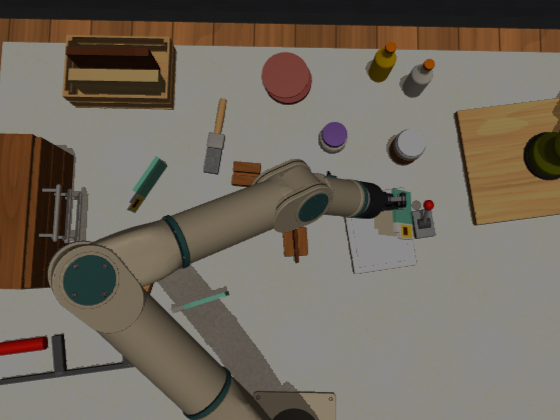

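View pics/wrist5.png

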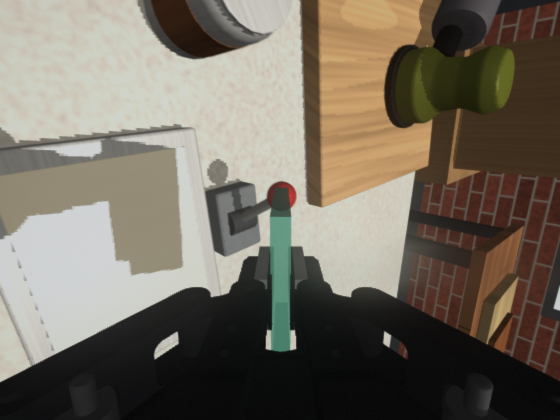

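The plate is held with its label facing up: side-view (273,268), top-view (406,231). One last shift, then I'll verify the label position.

```bash
python3 -m crank '[{"x": 1.1, "y": -1.6, "z": -0.8, "spin": 0},{"x": 1, "y": -1.6, "z": -0.8, "spin": 0},{"x": 0, "y": 0, "z": 0, "spin": 0}]'; python3 - <<'E'
exec(open('tgt.py').read())
ob=[]
C={}
for c in ('side','top'):
    im=vision.get_image(c);cv2.imwrite(f'pics/{c}6.png',im); C[c]=vision.calibration(c)
    for d in vision.place_of('label_mid',c)[:4]: print(c,d['point'],round(d['score'],2))
    h=cv2.cvtColor(im,cv2.COLOR_BGR2HSV); mm=(abs(h[...,0].astype(int)-27)<6)&(h[...,1]>150)&(h[...,2]>90)
    u=proj(C[c],[508,-208,175])[0]; print('expected',u)
    k=np.zeros_like(mm);k[int(u[1])-25:int(u[1])+25,int(u[0])-25:int(u[0])+25]=1
    ys,xs=np.nonzero(mm&k);print('yellow',len(xs))
    if len(xs):
        hull=cv2.minAreaRect(np.c_[xs,ys].astype(np.float32)); print(hull); ob.append((C[c],np.array(hull[0])))
if len(ob)==2: print(tri(ob))
print(st,q.round(3))
a=cv2.imread('pics/side6.png')[225:325,225:335];b=cv2.imread('pics/top6.png')[180:280,335:445]
cv2.imwrite('pics/c6.png',cv2.resize(np.hstack([a,b]),None,fx=3.6,fy=3.6,interpolation=cv2.INTER_CUBIC))
E
```

```text
clock: 20.4
eef_pos: [567.9, -201.1, 172.1]
tool_rot: [2.384, 0.003, 0.059]
force: [0.9, 0.4, -3.1]
width: 7.1
n [ 0.045 -0.725  0.687] px [-0.998 -0.059  0.003]
side [280.3, 252.3] 0.81
side [258.1, 126.2] 0.75
side [180.9, 156.3] 0.61
expected [278.13290168 254.93493013]
yellow 22
((278.5, 253.99998474121094), (9.04194450378418, 8.219949722290039), 80.53767395019531)
top [137.5, 202.5] 0.86
top [182.1, 311.1] 0.6
top [387.6, 224.4] 0.57
expected [391.33370169 224.71785412]
yellow 97
((394.0, 225.5), (13.0, 10.0), 90.0)
(array([ 506.75503456, -212.07586297,  184.51891056]), [np.float64(0.5762093279225748), np.float64(0.5734544344421267)])
(array([ 567.88363193, -201.13659469,  172.07103679]), array([2.38422477, 0.00323815, 0.05898146])) [-0.778  1.184  1.311  1.929 -0.685  0.591 -0.859]
```

View pics/c6.png

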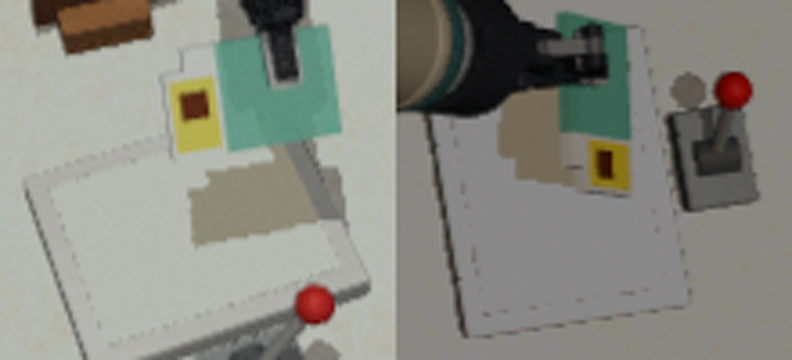

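```bash
python3 - <<'E'
from h import *
C={n:vision.calibration(n) for n in ["side","top"]}
print('label',tri([(C['side'],np.array([279.2,257])),(C['top'],np.array([394.2,225.5]))]))
print('ball',tri([(C['side'],np.array([312.0,309.3])),(C['top'],np.array([428.7,204.9]))]))
a=np.array([499.1,-325.4,100.4]);print('start',a)
s=ctrl.read_state();print(s['clock'],s['qd'].round(3),s['force'],s['width'],np.degrees(np.arcsin(rot(s['tool_rot'])[2])))
E
```

```text
label (array([ 507.75161407, -214.41081958,  175.69461515]), [np.float64(0.6474237217544139), np.float64(0.6429905869705586)])
ball (array([ 565.20497448, -314.53625836,   97.1005571 ]), [np.float64(0.014833875766051295), np.float64(0.013809647101128133)])
start [ 499.1 -325.4  100.4]
20.6 [ 0.003  0.003 -0.    -0.     0.001  0.003 -0.003] [-0.65709209 -0.82007254 -1.79848193] 7.3880938466328105 [ -0.18840318  43.49004632 -46.5093333 ]
```

Label measured at (508,-214,176), about 151 mm above the pad face and 6 mm off in y. The ball at (565,-315,97) agrees with the lever fully over. I'll make a small centring nudge, let it settle, check, and hand in.

```bash
python3 -m crank '[{"x": 0, "y": -0.3, "z": -0.3, "spin": 0},{"x": 0, "y": 0, "z": 0, "spin": 0},{"x": 0, "y": 0, "z": 0, "spin": 0},{"x": 0, "y": 0, "z": 0, "spin": 0},{"x": 0, "y": 0, "z": 0, "spin": 0}]'; python3 - <<'E'
from h import *
im=vision.get_image('side');cv2.imwrite('pics/side7.png',im);cv2.imwrite('pics/top7.png',vision.get_image('top'))
s=ctrl.read_state();print(s['clock'],s['qd'].round(3),s['force'],s['width'],np.degrees(np.arcsin(rot(s['tool_rot'])[2])))
E
```

```text
clock: 21.1
eef_pos: [565.6, -198.8, 172.9]
tool_rot: [2.382, 0.004, 0.055]
force: [-1.2, -0.1, -1.9]
width: 7.0
21.2 [ 0.     0.001 -0.002  0.001  0.001 -0.    -0.002] [ 1.53649025 -0.01503296 -1.84339155] 7.225596837493341 [ -0.25124269  43.49935014 -46.49954665]
```

View pics/side7.png

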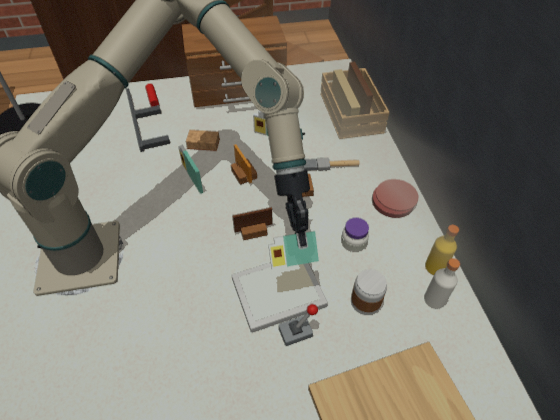

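The plate is held steady with its label up at (278,254), the lever ball is over at (312,310), and the bystanders are where they were. Handing in.

```bash
python3 -c "
from cell import ctrl
print(ctrl.finish_job())"
```

```text
the job is handed in; nothing more can be done
None
```

I pushed the light pad's lever over to its stop, then picked the notched plate out of its stand by the clear end. I finished holding it over the pad, label up, and handed the job in at about 21 s of the 51 s allowed. The hand-in gave no verdict.

**Tilting:** the moves have no tilt command. I built up the tilt by pushing along the tool's y at the edge of the arm's reach, with the plate in hand, then carried it back over the pad.

**Last checks:**
- **Lever:** the force rose to about 7 N with no further motion at the stop. Afterwards the ball measured (565, -315, 97), against about (562, -317, 92) expected for fully over.
- **Tilt:** the label's face points 43.5° upward, with the plate's long axis level within 1°.
- **Label position:** before the last nudge the cameras put it at (508, -214, 176), about 151 mm above the pad and 6 mm off its middle. The arm's own figures put it within about 2 mm. I split the difference with a 4 mm nudge and did not measure the position again.
- **Grip:** opening about 7.2 mm on the 8 mm plate. The arm was still, and the pictures show the fingers only on clear teal glass.
- **Bystanders:** those visible in the last pictures look unmoved; the arm hid part of the view.

**Disagreements:** the point network's label position differed from the colour measurement by a few pixels. Before I pushed the lever, its ball measured about 13 mm off the nominal off position. Neither affected the result.

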